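# Set the bowl on the gas hob and light the ring with its push-and-turn safety knob

### The arm

A 6-joint arm with a two-finger parallel gripper is mounted at the origin on a cart in front of the work surface, level with it; the furniture and walls round the work are solid. World frame = base frame: x ahead of the robot, y to its left, z up, the work surface at z = 0. Lengths are in mm, angles in rad, forces in N, time in s.
With the tool pointing down it reaches from about 350 to 875 mm from the base axis. Payload 4.2 kg.
Tool frame: the origin (TCP) lies at the very end of the fingers, on their centre line; the grasp point (between the pads) lies 19 mm behind it; z points along the fingers, y is the line along which they close (so a half turn about z gives the same grasp; the last joint's range is limited). The gripper opens to 87 mm and grips with 3 to 60 N. Pads are 19 mm wide; open, the fingers measure 117 mm over their backs; the gripper's body (75 mm by 190 mm) begins 51 mm behind the grasp point.
Start: joints at [-1.063, 0.385, 0.008, 0, -1.194, -0.259], TCP at [153.918, -605.73, 222.55] pointing down, gripper open.
Joint ranges: [-3.14, 3.14], [-1.21, 2.06], [-1.07, 1.41], [-3.16, 2.05], [-2.99, -0.16], [-3.1, 3.1]. Speed limits (rad/s): [2.79, 2.79, 3.14, 3.14, 3.14, 3.14].

### API

Orientations are given as a rotation vector (axis times angle).
In Python, from workcell import sensors, capture, get_calibration, bot gives the robot as it stands.
- The arm moves only by the tool send_rows, never from a script. Its argument "series" is a list of rows, each an object with "hand": the finger opening in cm, from 0 to 8.7; "linear": the shift along the tool's x, y, z in cm, a list of three; "angular": the turn, a rotation vector about the tool's x, y, z in rad, a list of three. In form: [{"hand": hand, "linear": [tx, ty, tz], "angular": [wx, wy, wz]}, ...]. A call has 1 to 12 rows; each row shifts and turns the commanded pose from where the row before left it, along the tool's axes as they then stand; what a row does not reach is not made up. A row lasts 1/10 s, in which the tool goes at most 50 mm and 8.59 degrees, less where a joint would pass 70% of its speed; a pose out of reach is approached as far as the arm can. A call is refused whole if a number of a shift passes 5 or a number of a turn 0.15, either way. A call with a gripper value outside its range is refused whole. The fingers move at their own pace and stop on an object; "newtons" is the grip in N (left out, the last holds). Time passes only in rows, so rows that do not move let the fingers close. It gives the time, the measured TCP pose, the force, the opening and the grip force at its end, in the units of the state.
- sensors.sense(): the state, without advancing time (a new reading comes with each control period).
- capture(name): name is "scene" or "top" or "wrist"; returns the picture (420x560x3 uint8, red, green, blue); there is no depth.
- get_calibration(name): a dict with "intrinsics" (3x3 intrinsics, pixels), "eye" and "rotation" of the camera in the world; the wrist camera has in their place "tool_from_camera" (4x4, takes a point from camera to tool coordinates, whose origin is the TCP and whose axes are the flange's). Camera axes: x right, y up, looking along -z (the intrinsics and any distortion apply to the point x, -y, -z); pixel columns grow to the right and rows downward; lengths in mm; the calibration is good to about 2 mm. A picture is of the moment at which its call begins: read the wrist's pose just before it. get_calibration takes no time and is no camera call.
- bot.close_job(): hands the job in; it is judged then, once.
The state is a dict: "clock": time; "joint_pos": joint angles; "qvel": joint speeds; "effort": joint torques, N m; "tool_pos": TCP position; "ee_rot": TCP orientation; "wrist_force": force on the tool from outside, world axes, zero at the start; "ft_torque": the same for the moment, N m; "width": finger opening in mm; "finger_force": force on a finger pad.
Only numpy, scipy, OpenCV 4.12 (cv2) and the standard library are available. Lean on these libraries where they do the work, as an engineer would, in place of code of your own. Each camera call takes 0.05 s, during which the arm holds its last target. There are 200 camera calls.

### The job

Set the open steel bowl upright in the middle of the pan support of the table-top gas hob. Then turn the ring up to full: push the black knob in against its spring, turn it anticlockwise past its safety stop until its white line points at the big orange flame mark, and let it spring back out. Do not move the other things on the desk.

Things in the scene. Friction and masses are not known exactly. Their poses are not given: they have to be found in the camera images.
- bowl: open stainless-steel bowl, 116 mm across the rim, 52 mm high, about 85 g; the only bowl standing mouth up. Origin: centre of its underside, z up; round. Foot: flat disc 52 mm across. The wall leans outward about 20 degrees near the rim and thickens from 2 mm at the rim to 9 mm some 20 mm below: pinch the rim, one finger inside, one outside, tool leaning outward with the wall.
- hob: white table-top gas hob, 232 mm deep (x) x 220 mm wide (y), fixed to the desk. Origin: on the desk, midway across, 121 mm behind its front edge; x points to its back, y to its left, z up. It is turned a little about z. Its top is 78 mm high; the front 80 mm is a control panel that slopes down toward the robot at 35 degrees.
- ring_centre (a point): centre of the hob's dark pan support, level with the top of its four arms, 102 mm above the desk. The arms run from 10 to 80 mm from the centre, at 45 degrees to the hob's x and y. The bowl's origin belongs here.
- knob_mount (a point): point on the knob's axis, level with the top of the knob's grip bar (42 mm out from the panel face); moves in and out with the knob but does not turn. Its z axis points straight out of the panel (tilted 35 degrees from vertical toward the robot), x points up the slope, y to the hob's left.
- knob_grip (a point): the same point, but its frame turns with the knob: x along the white line (pointer), z out of the panel. Black knob: a grip bar 54 mm long (this x), 16 mm wide (this y), 23 mm high, its top at this point, on a round skirt 60 mm across whose upper face lies 23 mm below this point.
- knob_push (a joint): how far the knob is pushed in along its axis, in m: 0 sprung out, 0.010 fully in. The spring needs about 3.6 N to start and 9.6 N at full depth. The knob must be in at least 6.5 mm to pass the safety stop.
- knob_turn (a joint): turn of the knob in rad, anticlockwise as seen facing the panel. 0: white line up the slope at the small black off dot (starts 0 to 0.2); 1.4: at the big orange flame mark; 2.3: small flame mark; 2.5: end. Not pushed in, it is blocked at about 0.3; the stop is passed at about 0.9, where the knob can spring out again. Light friction (0.04 N m) holds it where it is left.
- yoghurt: white yoghurt tub with red fruit on it, 72 mm across, 71 mm high, loose; leave it alone. Origin: centre of its underside. It and the bowl stand left and right of the hob, either way round.
- glass: grey tumbler, 76 mm across, 98 mm high, at the back on the left; leave it alone. Origin: centre of its underside.
- onion: brown onion, 78 mm across, 85 mm high, on the left; leave it alone. Origin: centre of its underside.
- chilli: jar with a black cap, 65 mm across, 94 mm high, on the right; leave it alone. Origin: centre of its underside.

How it is judged:
By the outcome, as a careful person would: the job done as asked, in the order asked, and still so for the second after the job is handed in, with the robot touching nothing.
It also fails if it takes over 54 s, if anything falls off the work surface, if the arm or the gripper's body presses on something with over 40 N, if the wrist force passes 120 N, or if a joint passes its speed limit or range.

## Working session

There is one attempt and no reset: what is moved stays moved. The work goes in short steps, Python scripts to look and compute and a tool call to move; the robot and the scene stay as the last step left them, time stands still between calls to the robot, and variables do not carry over. Pictures are saved under pics/ and viewed, at most 10 in all, crops included, and the job is handed in when it is done.

Besides the shell and the picture viewer there is one more tool, called as a command line: name --argument value ..., lists and objects as JSON in quotes. send_rows: Moves the arm, as the interface text tells. Its arguments: {"type":"object","properties":{"series":{"type":"array","items":{"type":"object","properties":{"hand":{"type":"number"},"linear":{"type":"array","items":{"type":"number"}},"angular":{"type":"array","items":{"type":"number"}}}}},"newtons":{"type":"number"}},"required":["series"]}

```bash
ls; mkdir -p pics
python3 - <<'E'
from workcell import sensors, capture, get_calibration
import cv2, numpy as np
s=sensors.sense(); print(s)
for n in("scene","top","wrist"):
    im=capture(n); cv2.imwrite(f"pics/{n}0.png",im[:,:,::-1]); print(n,get_calibration(n))
E
```

```text
pics
{'clock': 0.0, 'joint_pos': array([-1.06340574e+00,  3.85532767e-01,  6.61166634e-03, -4.91114387e-04,
       -1.19399760e+00, -2.58585481e-01]), 'qvel': array([ 0.00061051, -0.00126625,  0.00064055, -0.00046943,  0.00321917,
        0.00071434]), 'effort': array([ 3.89405670e-05, -3.90668142e+01,  1.87405479e+01,  4.21970710e+00,
        1.10950755e-02, -1.92310845e-04]), 'tool_pos': array([ 153.75845956, -605.16229642,  221.46959427]), 'ee_rot': array([ 0.38948639, -3.11698101, -0.00335983]), 'wrist_force': array([-0.15022378, -0.42357058, -0.26720738]), 'ft_torque': array([-0.03410444, -0.00908664, -0.03151963]), 'finger_force': 0.0, 'width': 86.80532588968511}
scene {'intrinsics': array([[480.64725931,   0.        , 276.58054386],
       [  0.        , 480.64725931, 205.43606346],
       [  0.        ,   0.        ,   1.        ]]), 'eye': array([-293.59818894,  483.08746554, 1104.02982709]), 'rotation': array([ 0.44830626, -0.79776909, -1.95573357])}
top {'intrinsics': array([[455.99871218,   0.        , 277.97197206],
       [  0.        , 455.99871218, 208.66355438],
       [  0.        ,   0.        ,   1.        ]]), 'eye': array([ 241.21100165,  -19.73834702, 1580.26347084]), 'rotation': array([ 0.17030646, -0.16606665, -1.57766513])}
wrist {'intrinsics': array([[362.16555501,   0.        , 280.01106702],
       [  0.        , 362.16555501, 210.9359709 ],
       [  0.        ,   0.        ,   1.        ]]), 'tool_from_camera': array([[ 5.55897629e-05,  9.66627493e-01,  2.56186039e-01,
         7.01814129e+01],
       [ 9.99999961e-01,  1.63781330e-05, -2.78786911e-04,
         1.01207332e+00],
       [-2.73678942e-04,  2.56186044e-01, -9.66627455e-01,
        -1.62058657e+02],
       [ 0.00000000e+00,  0.00000000e+00,  0.00000000e+00,
         1.00000000e+00]])}
```

View pics/scene0.png

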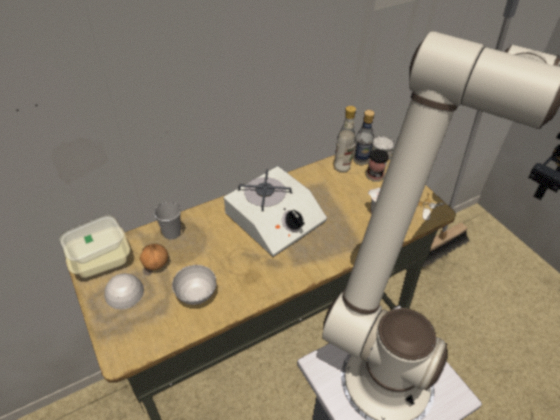

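View pics/top0.png

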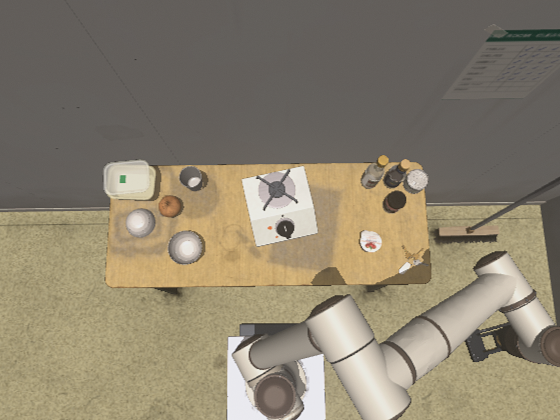

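The scene view shows the open bowl at about (195,286), an upturned bowl at (124,291), the hob ring at (265,189) and the knob at (294,219). In the top view the bowl is at (186,247), the ring at (277,190) and the knob at (285,229).

```bash
cat > h.py <<'E'
import numpy as np, cv2
from scipy.spatial.transform import Rotation as R
from workcell import sensors, capture, get_calibration
def cam(n,s=None):
    c=get_calibration(n)
    if n=="wrist":
        T=c["tool_from_camera"]; s=s or sensors.sense(); Rt=R.from_rotvec(s["ee_rot"]).as_matrix()
        return c["intrinsics"],s["tool_pos"]+Rt@T[:3,3],Rt@T[:3,:3]
    return c["intrinsics"],c["eye"],R.from_rotvec(c["rotation"]).as_matrix()
def ray(C,p):
    K,e,M=C; d=np.linalg.inv(K)@[p[0],p[1],1]; d=M@(d*[1,-1,-1]); return e,d/np.linalg.norm(d)
def plane(C,p,z):
    e,d=ray(C,p); return e+d*(z-e[2])/d[2]
def tri(*cp):
    A=0;b=0
    for C,p in cp:
        e,d=ray(C,p); P=np.eye(3)-np.outer(d,d); A=A+P; b=b+P@e
    return np.linalg.solve(A,b)
def proj(C,X):
    K,e,M=C; v=M.T@(np.asarray(X)-e); v=K@(v*[1,-1,-1]); return v[:2]/v[2]
E
python3 - <<'E'
from h import *
a=cv2.imread("pics/scene0.png");b=cv2.imread("pics/top0.png")
def c(i,x,y,w,h,f):return cv2.resize(i[y:y+h,x:x+w],None,fx=f,fy=f,interpolation=cv2.INTER_CUBIC)
o=np.vstack([np.hstack([c(a,165,255,60,60,5),c(a,220,165,110,90,300/90)[:, :366]]),np.hstack([c(b,156,217,60,60,5),c(b,235,160,90,90,300/90)  ,np.zeros((300,66,3),np.uint8)])])
print(o.shape);cv2.imwrite("pics/z1.png",o)
S,T=cam("scene"),cam("top")
print("bowl",tri((S,(195,286)),(T,(186,247))),"ring",tri((S,(265,189)),(T,(277,190))),"knob",tri((S,(294,219)),(T,(285,229))))
E
```

```text
(600, 666, 3)
bowl [449.09898885 299.98374762  22.3399351 ] ring [632.42598339 -13.88237905  82.66582815] knob [501.5804387  -39.55691569  60.16796175]
```

View pics/z1.png

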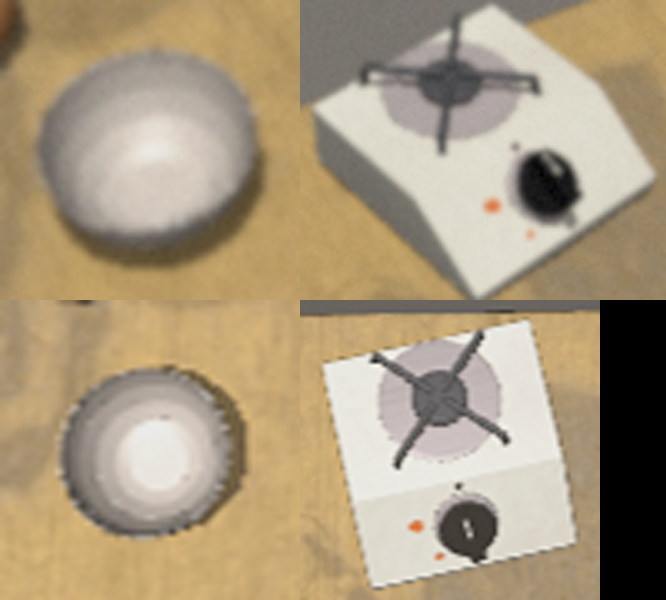

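send_rows --series '[{"hand": 8.7, "linear": [-3, 3.2, -0.8], "angular": [0, 0, 0]}, {"hand": 8.7, "linear": [-3, 3.2, -0.8], "angular": [0, 0, 0]}, {"hand": 8.7, "linear": [-3, 3.2, -0.8], "angular": [0, 0, 0]}, {"hand": 8.7, "linear": [-3, 3.2, -0.8], "angular": [0, 0, 0]}, {"hand": 8.7, "linear": [-3, 3.2, -0.8], "angular": [0, 0, 0]}, {"hand": 8.7, "linear": [-3, 3.2, -0.8], "angular": [0, 0, 0]}, {"hand": 8.7, "linear": [-3, 3.2, -0.8], "angular": [0, 0, 0]}, {"hand": 8.7, "linear": [-3, 3.2, -0.8], "angular": [0, 0, 0]}, {"hand": 8.7, "linear": [-3, 3.2, -0.8], "angular": [0, 0, 0]}, {"hand": 8.7, "linear": [-3, 3.2, -0.8], "angular": [0, 0, 0]}, {"hand": 8.7, "linear": [-3, 3.2, -0.8], "angular": [0, 0, 0]}, {"hand": 8.7, "linear": [-3, 3.2, -0.8], "angular": [0, 0, 0]}]'

```text
clock: 1.35
tool_pos: [408.5, -143.1, 319.0]
ee_rot: [-0.39, 3.117, 0.0]
wrist_force: [1.2, -0.8, 0.3]
width: 86.9
finger_force: 0.0
```

send_rows --series '[{"hand": 8.7, "linear": [-4, 4, -1], "angular": [0, 0, 0]}, {"hand": 8.7, "linear": [-4, 4, -1], "angular": [0, 0, 0]}, {"hand": 8.7, "linear": [0, 0, 0], "angular": [0, 0, 0]}, {"hand": 8.7, "linear": [0, 0, 0], "angular": [0, 0, 0]}]'

```text
clock: 1.75
tool_pos: [458.7, -59.3, 335.5]
ee_rot: [0.393, -3.116, -0.0]
wrist_force: [-0.3, -0.2, -0.3]
width: 86.8
finger_force: 0.0
```

Run:
```python
from h import *
import pickle
s=sensors.sense(); im=capture("wrist")[:,:,::-1]; cv2.imwrite("pics/w1.png",im); pickle.dump(s,open("w1.pkl","wb"))
print(s["tool_pos"],s["ee_rot"])
```

```text
[458.68054531 -59.30554381 335.45413612] [ 3.93190010e-01 -3.11555904e+00 -2.47573434e-04]
```

View pics/w1.png

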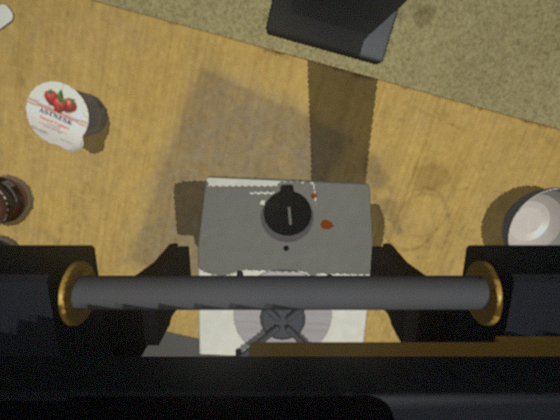

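send_rows --series '[{"hand": 8.7, "linear": [0, 4, 0], "angular": [0, 0, 0]}, {"hand": 8.7, "linear": [0, 4, 0], "angular": [0, 0, 0]}, {"hand": 8.7, "linear": [0, 4, 0], "angular": [0, 0, 0]}, {"hand": 8.7, "linear": [0, 0, 0], "angular": [0, 0, 0]}, {"hand": 8.7, "linear": [0, 0, 0], "angular": [0, 0, 0]}]'

```text
clock: 2.3
tool_pos: [428.5, 55.3, 336.0]
ee_rot: [0.39, -3.117, 0.0]
wrist_force: [0.6, 0.3, -0.6]
width: 87.1
finger_force: 0.0
```

The wrist view (robot side at top) shows the knob at (288,213) with its white line about (290,207)–(291,227), the off dot at (286,248), the orange flame at (326,224), the ring hub at (284,320) and the bowl at the right edge.

Run:
```python
from h import *
import pickle
s=sensors.sense(); im=capture("wrist")[:,:,::-1]; cv2.imwrite("pics/w2.png",im); pickle.dump(s,open("w2.pkl","wb"))
a=cv2.imread("pics/w1.png")
z=lambda i,x,y,w,h,f:cv2.resize(i[y:y+h,x:x+w],None,fx=f,fy=f,interpolation=cv2.INTER_CUBIC)
o=np.hstack([np.vstack([z(a,225,175,130,100,2.8),np.zeros((300-280,364,3),np.uint8)]),z(im,60,160,145,100,3)[:300]])
cv2.imwrite("pics/z2.png",np.vstack([o,cv2.resize(im,(0,0),fx=.7,fy=.7)[:, :][:290].copy() if 0 else np.hstack([z(im,280,150,280,140,1.9)[:266],np.zeros((266,o.shape[1]-532,3),np.uint8)])])); print(o.shape)
C=cam("wrist",s); print(proj(C,[449,300,52]),proj(C,[500,-40,84]),proj(C,[632,-14,102]))
```

```text
(300, 799, 3)
[458.10273727 234.92721474] [186.406546   216.07410583] [184.02678905 324.84480916]
```

View pics/z2.png

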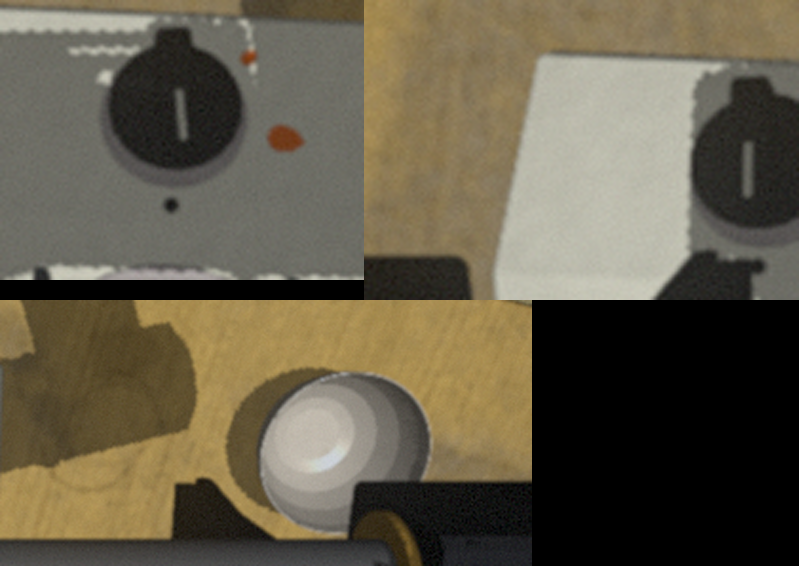

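The close-up shows the knob line from its centre (178,90) to (184,139) in the left crop and (748,140)–(748,197) in the right. The bowl rim spans 260–431 across in the lower crop.

Run:
```python
from h import *
import pickle
s1,s2=[pickle.load(open(f"w{i}.pkl","rb")) for i in(1,2)]
W1,W2,S,T=cam("wrist",s1),cam("wrist",s2),cam("scene"),cam("top")
a=lambda x,y:(225+x/2.8,175+y/2.8)
b=lambda x,y:(60+(x-364)/3,160+y/3)
c=lambda x,y:(220+(x-300)*.3,165+y*.3)
d=lambda x,y:(235+(x-300)*.3,160+(y-300)*.3)
print("knob c",tri((W1,a(178,90)),(W2,b(748,140))),"tip",tri((W1,a(184,139)),(W2,b(748,197))))
print("dot",tri((W1,a(171,205)),(W2,b(758,267))))
R1=tri((S,(264.7,189)),(T,(277.3,189.7)));print("ring",R1,plane(S,(264.7,189),100),plane(T,(277.3,189.7),100),plane(W1,(284,320),95))
for t,u in (((376,357),(366,75)),((482,336),(455,17)),((397,466),(442,152)),((505,440),(537,85))): print("armtip",tri((T,d(*t)),(S,c(*u))),plane(T,d(*t),102),plane(S,c(*u),102))
P=[(W2,(461.6,230.5)),(T,(185.6,247.6)),(S,(194.6,283.6))]
print("bowl",tri(*P),[plane(*p,52)[:2] for p in P], tri(P[0],P[1]))
# edges rim at z=52 in W2
for q in((260,447),(431,445),(345,373),(345,533)): print(plane(W2,(280+q[0]/1.9,150+(q[1]-300)/1.9),52)[:2])
```

```text
knob c [488.50380192 -40.01898169  84.80084704] tip [505.4854897  -33.34376255  98.91555453]
dot [543.92414987 -28.38101118  73.15026848]
ring [634.34903642 -14.47624764  80.58720469] [618.50830264  -3.33133956 100.        ] [627.73273211 -16.44552583 100.        ] [628.61922278  -9.32306246  95.        ]
armtip [678.96202143  50.19340229  79.21159042] [671.96209598  48.67559969 102.        ] [657.76197447  60.21915858 102.        ]
armtip [698.70595796 -56.52700683  88.86670159] [692.54479863 -58.8326755  102.        ] [688.34908495 -47.19342316 102.        ]
armtip [566.5577705   30.24177587  70.71203533] [559.00695671  28.19235601 102.        ] [541.43328877  44.86546168 102.        ]
armtip [589.09879154 -79.72346174  83.2605429 ] [584.05181788 -79.79280818 102.        ] [573.65801985 -68.63699103 102.        ]
bowl [442.58945902 300.84774867  46.48712744] [array([442.23304936, 302.16106147]), array([443.15145362, 295.22224234]), array([436.17931509, 302.99678114])] [439.90685066 291.68804493  69.64400339]
[452.48282012 244.64642487]
[422.5613859  356.56751376]
[390.34197446 281.60542553]
[497.5543877  324.01555505]
```

send_rows --series '[{"hand": 8.7, "linear": [-2.9, -4, 0], "angular": [0, 0, 0]}, {"hand": 8.7, "linear": [-2.9, -4, 0], "angular": [0, 0, 0]}, {"hand": 8.7, "linear": [-2.9, -4, 0], "angular": [0, 0, 0]}, {"hand": 8.7, "linear": [0, 0, 0], "angular": [0, 0, 0]}, {"hand": 8.7, "linear": [0, 0, 0], "angular": [0, 0, 0]}]'

```text
clock: 2.85
tool_pos: [543.1, -41.6, 334.5]
ee_rot: [0.381, -3.115, 0.0]
wrist_force: [-1.4, -0.3, 0.7]
width: 87.2
finger_force: 0.0
```

Run:
```python
from h import *
import pickle
s=sensors.sense(); im=capture("wrist")[:,:,::-1]; cv2.imwrite("pics/w3.png",im); pickle.dump(s,open("w3.pkl","wb"))
C=cam("wrist",s);print(s["tool_pos"],proj(C,[627,-10,102]))
```

```text
[543.11378124 -41.60378111 334.526746  ] [287.96564272 256.87989698]
```

send_rows --series '[{"hand": 8.7, "linear": [0, 4, 0], "angular": [0, 0, 0]}, {"hand": 8.7, "linear": [0, 4, 0], "angular": [0, 0, 0]}, {"hand": 8.7, "linear": [0, 0, 0], "angular": [0, 0, 0]}, {"hand": 8.7, "linear": [0, 0, 0], "angular": [0, 0, 0]}]'

```text
clock: 3.3
tool_pos: [522.3, 39.3, 336.9]
ee_rot: [-0.393, 3.115, 0.0]
wrist_force: [-0.5, -0.2, 1.2]
width: 87.1
finger_force: 0.0
```

Run:
```python
from h import *
import pickle
s=sensors.sense(); im=capture("wrist")[:,:,::-1]; cv2.imwrite("pics/w4.png",im); pickle.dump(s,open("w4.pkl","wb"))
a=cv2.imread("pics/w3.png")
o=np.hstack([cv2.resize(i[110:290,x:x+170],None,fx=2.35,fy=2.35,interpolation=cv2.INTER_CUBIC) for i,x in((a,190),(im,110))])
cv2.imwrite("pics/z3.png",o);print(o.shape)
C=cam("wrist",s);print(s["tool_pos"],proj(C,[627,-10,102]))
```

```text
(423, 800, 3)
[522.31913594  39.27197415 336.92056925] [216.14287967 255.23273039]
```

View pics/z3.png

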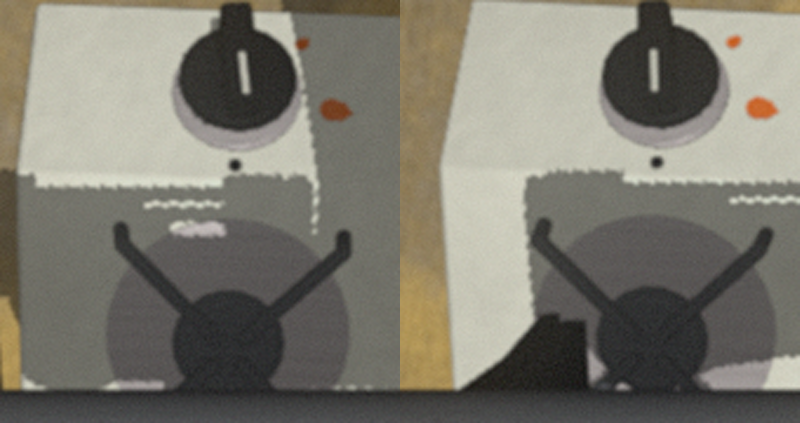

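The crops show the hub at (229,341) and (652,338), near arm tips at (121,228)/(344,236) and (542,224)/(767,232), and the knob line at (242,53)–(247,94) and (654,50)–(654,90).

```bash
cat >> h.py <<'E'
def rows(p0,R0,p1,R1,n):
    w=(R0.inv()*R1).as_rotvec()
    for i in range(n):
        Ra=R0*R.from_rotvec(w*i/n); print("lin",np.round(Ra.inv().apply((p1-p0)/n)/10,2),"ang",np.round(w/n,3))
E
python3 - <<'E'
from h import *
import pickle
s3,s4=[pickle.load(open(f"w{i}.pkl","rb")) for i in(3,4)]
A,B=cam("wrist",s3),cam("wrist",s4)
a=lambda x,y:(190+x/2.35,110+y/2.35)
b=lambda x,y:(110+(x-400)/2.35,110+y/2.35)
for n,p,q in (("hub",(229,341),(652,338)),("tipR",(121,228),(542,224)),("tipL",(344,236),(767,232)),("line0",(242,53),(654,50)),("line1",(247,94),(654,90)),("dot",(235,165),(656,162)),("big",(335,110),(760,108))):
    print(n,tri((A,a(*p)),(B,b(*q))),plane(A,a(*p),100)[:2],plane(B,b(*q),100)[:2])
s=sensors.sense();R0=R.from_rotvec(s["ee_rot"]);y=R0.apply([0,1,0]);y[2]=0;y/=np.linalg.norm(y)
c=np.array([442,301.5,0]); th=.35
zt=np.array([np.sin(th)*y[0],np.sin(th)*y[1],-np.cos(th)]); yt=np.array([np.cos(th)*y[0],np.cos(th)*y[1],np.sin(th)])
Rg=R.from_matrix(np.column_stack([np.cross(yt,zt),yt,zt]))
g=c-y*54+[0,0,44]; tcp=g+19*zt; pre=tcp-70*zt
print("grasp tcp",tcp,"pre",pre,Rg.as_rotvec()); rows(s["tool_pos"],R0,pre,Rg,10)
E
```

```text
hub [628.88435375  -9.93879433  92.37479101] [625.76993635 -10.89308724] [625.82243149  -9.28254901]
tipR [585.85618462 -76.18497721  85.98605936] [582.08399704 -75.54581513] [581.37424892 -72.82730903]
tipL [564.12776561  34.04767845  79.06456535] [560.05499253  29.57295151] [558.2412715   33.39160349]
line0 [488.64765834 -39.17649993  87.61901824] [488.39538555 -39.68930076] [487.44609095 -37.35125089]
line1 [505.17315211 -33.1010833  103.04720934] [505.76587711 -32.8192128 ] [505.20551897 -33.6176385 ]
dot [542.75909192 -28.44328097  77.77254455] [539.21011486 -29.97365417] [538.03286861 -25.74881354]
big [505.80072611  15.27867397  60.10568447] [503.03105122   8.64006766] [501.05428709  15.95198934]
grasp tcp [453.74064888 255.48938331  26.15191846] pre [459.67535119 232.23178349  91.90800836] [ 0.38021686 -3.0278214  -0.53534491]
lin [0.13 2.03 2.45] ang [-0.035  0.     0.   ]
lin [0.13 1.94 2.52] ang [-0.035  0.     0.   ]
lin [0.13 1.86 2.58] ang [-0.035  0.     0.   ]
lin [0.13 1.76 2.65] ang [-0.035  0.     0.   ]
lin [0.13 1.67 2.71] ang [-0.035  0.     0.   ]
lin [0.13 1.57 2.76] ang [-0.035  0.     0.   ]
lin [0.13 1.48 2.82] ang [-0.035  0.     0.   ]
lin [0.13 1.38 2.87] ang [-0.035  0.     0.   ]
lin [0.13 1.28 2.91] ang [-0.035  0.     0.   ]
lin [0.13 1.17 2.96] ang [-0.035  0.     0.   ]
```

send_rows --newtons 25 --series '[{"hand": 4, "linear": [0.13, 2.0, 2.4], "angular": [-0.035, 0, 0]}, {"hand": 4, "linear": [0.13, 1.95, 2.5], "angular": [-0.035, 0, 0]}, {"hand": 4, "linear": [0.13, 1.85, 2.6], "angular": [-0.035, 0, 0]}, {"hand": 4, "linear": [0.13, 1.75, 2.65], "angular": [-0.035, 0, 0]}, {"hand": 4, "linear": [0.13, 1.65, 2.7], "angular": [-0.035, 0, 0]}, {"hand": 4, "linear": [0.13, 1.55, 2.75], "angular": [-0.035, 0, 0]}, {"hand": 4, "linear": [0.13, 1.5, 2.8], "angular": [-0.035, 0, 0]}, {"hand": 4, "linear": [0.13, 1.4, 2.85], "angular": [-0.035, 0, 0]}, {"hand": 4, "linear": [0.13, 1.3, 2.9], "angular": [-0.035, 0, 0]}, {"hand": 4, "linear": [0.13, 1.2, 2.95], "angular": [-0.035, 0, 0]}, {"hand": 4, "linear": [0, 0, 0], "angular": [0, 0, 0]}, {"hand": 4, "linear": [0, 0, 0], "angular": [0, 0, 0]}]'

```text
clock: 4.55
tool_pos: [461.3, 231.4, 92.8]
ee_rot: [0.379, -3.029, -0.533]
wrist_force: [1.0, -0.4, -0.5]
width: 39.9
finger_force: 0.0
```

Run:
```python
from h import *
s=sensors.sense();R0=R.from_rotvec(s["ee_rot"])
im=capture("wrist")[:,:,::-1]; t=capture("scene")[:,:,::-1]
cv2.imwrite("pics/z4.png",np.hstack([cv2.resize(im,(430,322)),cv2.resize(t[200:320,110:248],None,fx=2.68,fy=2.683)])[:, :800])
C=cam("wrist",s);print(s["tool_pos"],s["ee_rot"],s["width"],[proj(C,[442+57*np.cos(k),301.5+57*np.sin(k),52])*430/560 for k in np.arange(4)*np.pi/2])
rows(s["tool_pos"],R0,np.array([453.7,255.5,26.2]),R.from_rotvec([ 0.38021686,-3.0278214,-0.53534491]),4)
```

```text
[461.34287112 231.35390527  92.78214272] [ 0.37853768 -3.02893014 -0.5334023 ] 39.94095712571212 [array([260.81090762, 234.08238199]), array([329.09913174, 180.91900469]), array([297.20785236, 105.42346549]), array([217.02297446, 162.04735188])]
lin [0.04 0.03 1.78] ang [-0.  0. -0.]
lin [0.04 0.02 1.78] ang [-0.  0. -0.]
lin [0.04 0.02 1.78] ang [-0.  0. -0.]
lin [0.04 0.02 1.78] ang [-0.  0. -0.]
```

View pics/z4.png

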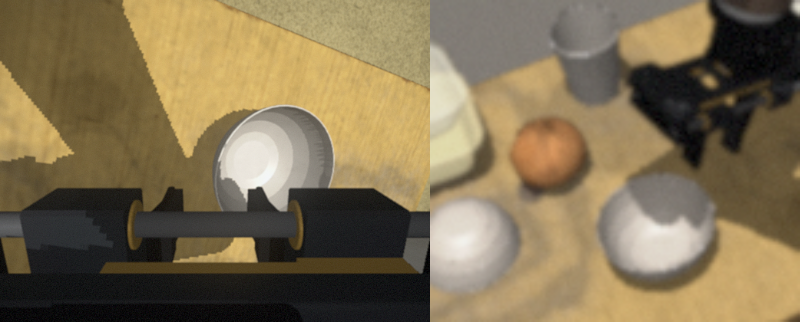

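The rim in the wrist picture spans (214,175) to (333,165), top (287,106), which agrees with the prediction. The fingers straddle the right-hand rim, so I'm going in.

send_rows --series '[{"hand": 4, "linear": [0.04, 0, 1.8], "angular": [0, 0, 0]}, {"hand": 4, "linear": [0.04, 0, 1.8], "angular": [0, 0, 0]}, {"hand": 4, "linear": [0.04, 0, 1.8], "angular": [0, 0, 0]}, {"hand": 4, "linear": [0.04, 0, 1.7], "angular": [0, 0, 0]}, {"hand": 4, "linear": [0, 0, 0], "angular": [0, 0, 0]}, {"hand": 0, "linear": [0, 0, 0], "angular": [0, 0, 0]}, {"hand": 0, "linear": [0, 0, 0], "angular": [0, 0, 0]}, {"hand": 0, "linear": [0, 0, 0], "angular": [0, 0, 0]}, {"hand": 0, "linear": [0, 0, 0], "angular": [0, 0, 0]}, {"hand": 0, "linear": [0, 0, 0], "angular": [0, 0, 0]}, {"hand": 0, "linear": [0, 0, 0], "angular": [0, 0, 0]}]'

```text
clock: 5.75
tool_pos: [453.7, 255.6, 26.4]
ee_rot: [0.379, -3.03, -0.536]
wrist_force: [0.9, 1.0, 1.4]
width: 8.6
finger_force: 23.1
```

Run:
```python
from h import *
s=sensors.sense();R0=R.from_rotvec(s["ee_rot"]);print(s["tool_pos"],s["ee_rot"],s["width"],s["finger_force"],s["wrist_force"])
up=R0.inv().apply([0,0,1]);print("up in tool",up)
```

```text
[453.72954624 255.63953701  26.36700515] [ 0.37918309 -3.02951121 -0.53621942] 8.574604388644001 23.136482787667774 [0.89694967 1.01030143 1.37859999]
up in tool [-0.00154525  0.34306212 -0.93931145]
```

Gripped at 8.6 mm. I'll lift straight up about 180 mm.

send_rows --series '[{"hand": 0, "linear": [0, 0.34, -0.94], "angular": [0, 0, 0]}, {"hand": 0, "linear": [0, 0.68, -1.88], "angular": [0, 0, 0]}, {"hand": 0, "linear": [0, 0.68, -1.88], "angular": [0, 0, 0]}, {"hand": 0, "linear": [0, 0.68, -1.88], "angular": [0, 0, 0]}, {"hand": 0, "linear": [0, 0.68, -1.88], "angular": [0, 0, 0]}, {"hand": 0, "linear": [0, 0.68, -1.88], "angular": [0, 0, 0]}, {"hand": 0, "linear": [0, 0.68, -1.88], "angular": [0, 0, 0]}, {"hand": 0, "linear": [0, 0.68, -1.88], "angular": [0, 0, 0]}, {"hand": 0, "linear": [0, 0.68, -1.88], "angular": [0, 0, 0]}, {"hand": 0, "linear": [0, 0, 0], "angular": [0, 0, 0]}, {"hand": 0, "linear": [0, 0, 0], "angular": [0, 0, 0]}]'

```text
clock: 6.85
tool_pos: [452.6, 254.8, 195.8]
ee_rot: [0.378, -3.028, -0.536]
wrist_force: [-0.0, -0.3, -2.4]
width: 8.4
finger_force: 23.6
```

Run:
```python
from h import *
s=sensors.sense();R0=R.from_rotvec(s["ee_rot"]);print(s["tool_pos"],s["ee_rot"],s["width"],s["finger_force"],s["wrist_force"])
im=capture("wrist")[:,:,::-1]; t=capture("scene")[:,:,::-1]; t2=capture("top")[:,:,::-1]
cv2.imwrite("pics/z5.png",np.hstack([cv2.resize(im,(427,320)),cv2.resize(t[190:310,140:280],None,fx=2.66,fy=2.667)])[:, :800])
cv2.imwrite("pics/t5.png",t2)
# place target: bowl-origin offset from tcp at grasp
c0=np.array([442,301.5,0]); tcp0=np.array([453.7,255.6,26.4]); off=tcp0-c0
tgt=np.array([628,-10,102])+off; print("tgt",tgt)
hi=tgt+[0,0,60]
rows(s["tool_pos"],R0,hi,R.from_rotvec([0.37918309,-3.02951121,-0.53621942]),12)
```

```text
[452.63724114 254.79850616 195.80963789] [ 0.37841885 -3.02777856 -0.53568655] 8.381144726067925 23.604907898115925 [-0.02773187 -0.30970915 -2.44715227]
tgt [639.7 -55.9 128.4]
lin [-0.87 -2.74 -0.94] ang [ 0. -0. -0.]
lin [-0.87 -2.74 -0.93] ang [ 0. -0. -0.]
lin [-0.87 -2.74 -0.93] ang [ 0. -0. -0.]
lin [-0.87 -2.74 -0.93] ang [ 0. -0. -0.]
lin [-0.87 -2.74 -0.93] ang [ 0. -0. -0.]
lin [-0.87 -2.74 -0.93] ang [ 0. -0. -0.]
lin [-0.87 -2.74 -0.93] ang [ 0. -0. -0.]
lin [-0.87 -2.74 -0.93] ang [ 0. -0. -0.]
lin [-0.87 -2.74 -0.93] ang [ 0. -0. -0.]
lin [-0.87 -2.74 -0.93] ang [ 0. -0. -0.]
lin [-0.87 -2.74 -0.93] ang [ 0. -0. -0.]
lin [-0.87 -2.74 -0.93] ang [ 0. -0. -0.]
```

View pics/z5.png

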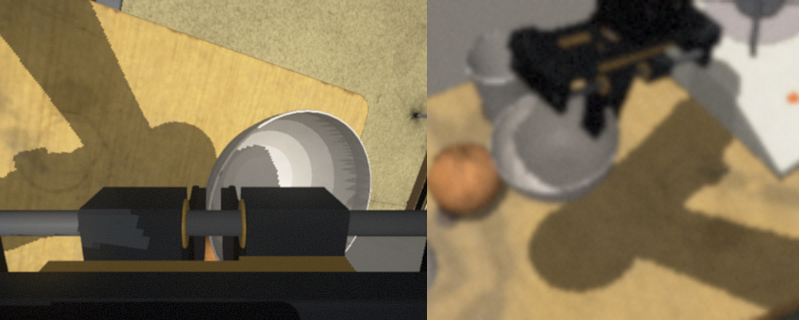

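The bowl is held in both views, with the rim at x 207–370 and its top at row 111 in the wrist picture. I'm moving over the ring.

send_rows --series '[{"hand": 0, "linear": [-0.5, -1.6, -1.2], "angular": [0, 0, 0]}, {"hand": 0, "linear": [-0.9, -2.8, -1.2], "angular": [0, 0, 0]}, {"hand": 0, "linear": [-0.9, -2.8, -1.2], "angular": [0, 0, 0]}, {"hand": 0, "linear": [-0.9, -2.8, -1.2], "angular": [0, 0, 0]}, {"hand": 0, "linear": [-0.9, -2.8, -1.0], "angular": [0, 0, 0]}, {"hand": 0, "linear": [-0.9, -2.8, -0.9], "angular": [0, 0, 0]}, {"hand": 0, "linear": [-0.9, -2.8, -0.9], "angular": [0, 0, 0]}, {"hand": 0, "linear": [-0.9, -2.8, -0.8], "angular": [0, 0, 0]}, {"hand": 0, "linear": [-0.9, -2.8, -0.8], "angular": [0, 0, 0]}, {"hand": 0, "linear": [-0.9, -2.8, -0.7], "angular": [0, 0, 0]}, {"hand": 0, "linear": [-0.9, -2.8, -0.6], "angular": [0, 0, 0]}, {"hand": 0, "linear": [-0.9, -2.8, -0.6], "angular": [0, 0, 0]}]'

```text
clock: 8.2
tool_pos: [638.5, -52.4, 187.3]
ee_rot: [0.377, -3.026, -0.536]
wrist_force: [0.5, 0.4, -0.7]
width: 8.7
finger_force: 23.6
```

send_rows --series '[{"hand": 0, "linear": [0, -0.5, -0.2], "angular": [0, 0, 0]}, {"hand": 0, "linear": [0, 0, 0], "angular": [0, 0, 0]}, {"hand": 0, "linear": [0, 0, 0], "angular": [0, 0, 0]}, {"hand": 0, "linear": [0, 0, 0], "angular": [0, 0, 0]}]'

```text
clock: 8.6
tool_pos: [639.3, -55.5, 189.4]
ee_rot: [0.38, -3.028, -0.536]
wrist_force: [0.3, -0.1, -1.0]
width: 8.8
finger_force: 23.8
```

Run:
```python
from h import *
s=sensors.sense();R0=R.from_rotvec(s["ee_rot"]);print(s["tool_pos"],s["ee_rot"],s["width"])
t=capture("scene")[:,:,::-1]; t2=capture("top")[:,:,::-1];im=capture("wrist")[:,:,::-1]
Rg=R.from_rotvec([0.37918309,-3.02951121,-0.53621942])
c0=np.array([442,301.5,0]); tcp0=np.array([453.7,255.6,26.4])
L=[]
for n,i in(("wrist",im),("scene",t),("top",t2)):
    i=i.copy();C=cam(n,s)
    if n=="wrist":i0=i
    P=[proj(C,s["tool_pos"]+(R0*Rg.inv()).apply(c0+[57.5*np.cos(k),57.5*np.sin(k),52]-tcp0)) for k in np.linspace(0,6.28,60)]
    for p in P: 
        if 0<=p[0]<559 and 0<=p[1]<419: i[int(round(p[1])),int(round(p[0]))]=(0,0,255)
    L.append(i)
z=lambda i,x,y,w,h,W,H:cv2.resize(i[y:y+h,x:x+w],(W,H),interpolation=cv2.INTER_NEAREST)
cv2.imwrite("pics/z6.png",np.hstack([z(L[0],200,100,360,300,300,250),z(L[1],210,130,100,100,250,250),z(L[2],235,150,100,100,250,250)]))
rows(s["tool_pos"],R0,np.array([639.7,-55.9,129.4]),Rg,6)
```

```text
[639.25895249 -55.46843576 189.36166399] [ 0.38036901 -3.02770044 -0.53577714] 8.76073358876704
lin [-0.01 -0.35  0.94] ang [ 0. -0.  0.]
lin [-0.01 -0.35  0.94] ang [ 0. -0.  0.]
lin [-0.   -0.35  0.94] ang [ 0. -0.  0.]
lin [-0.   -0.35  0.94] ang [ 0. -0.  0.]
lin [-0.   -0.35  0.94] ang [ 0. -0.  0.]
lin [-0.   -0.35  0.94] ang [ 0. -0.  0.]
```

View pics/z6.png

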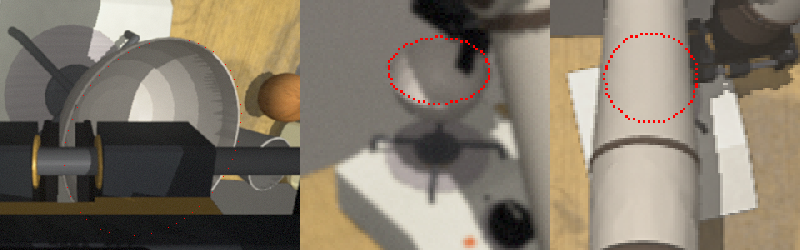

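The predicted rim (red) agrees with the seen rim in the wrist view and lies close in the scene view, so the bowl sits as expected. Lowering.

send_rows --series '[{"hand": 0, "linear": [0, -0.35, 0.94], "angular": [0, 0, 0]}, {"hand": 0, "linear": [0, -0.35, 0.94], "angular": [0, 0, 0]}, {"hand": 0, "linear": [0, -0.35, 0.94], "angular": [0, 0, 0]}, {"hand": 0, "linear": [0, -0.35, 0.94], "angular": [0, 0, 0]}, {"hand": 0, "linear": [0, -0.35, 0.94], "angular": [0, 0, 0]}, {"hand": 0, "linear": [0, -0.17, 0.47], "angular": [0, 0, 0]}, {"hand": 0, "linear": [0, -0.07, 0.19], "angular": [0, 0, 0]}, {"hand": 0, "linear": [0, 0, 0], "angular": [0, 0, 0]}]'

```text
clock: 9.55
tool_pos: [639.8, -56.9, 131.7]
ee_rot: [0.378, -3.028, -0.535]
wrist_force: [0.2, -0.7, -0.2]
width: 8.6
finger_force: 23.8
```

send_rows --series '[{"hand": 0, "linear": [0, -0.03, 0.1], "angular": [0, 0, 0]}, {"hand": 0, "linear": [0, 0, 0], "angular": [0, 0, 0]}, {"hand": 0, "linear": [0, 0, 0], "angular": [0, 0, 0]}]'

```text
clock: 9.85
tool_pos: [639.9, -56.8, 131.4]
ee_rot: [0.379, -3.029, -0.535]
wrist_force: [-0.1, 0.1, 0.4]
width: 8.5
finger_force: 23.8
```

send_rows --series '[{"hand": 0, "linear": [0, -0.03, 0.1], "angular": [0, 0, 0]}, {"hand": 0, "linear": [0, 0, 0], "angular": [0, 0, 0]}, {"hand": 0, "linear": [0, 0, 0], "angular": [0, 0, 0]}]'

```text
clock: 10.15
tool_pos: [639.7, -56.7, 129.9]
ee_rot: [0.379, -3.028, -0.535]
wrist_force: [-0.6, 1.2, -1.8]
width: 8.8
finger_force: 23.8
```

send_rows --series '[{"hand": 0, "linear": [0, -0.03, 0.1], "angular": [0, 0, 0]}, {"hand": 0, "linear": [0, 0, 0], "angular": [0, 0, 0]}, {"hand": 0, "linear": [0, 0, 0], "angular": [0, 0, 0]}]'

```text
clock: 10.45
tool_pos: [640.0, -56.9, 129.3]
ee_rot: [0.379, -3.029, -0.535]
wrist_force: [0.4, -1.6, 0.7]
width: 8.8
finger_force: 24.1
```

send_rows --series '[{"hand": 0, "linear": [0, -0.03, 0.1], "angular": [0, 0, 0]}, {"hand": 0, "linear": [0, 0, 0], "angular": [0, 0, 0]}, {"hand": 0, "linear": [0, 0, 0], "angular": [0, 0, 0]}]'

```text
clock: 10.75
tool_pos: [640.3, -57.1, 128.6]
ee_rot: [0.379, -3.03, -0.534]
wrist_force: [0.6, -3.6, 3.9]
width: 9.0
finger_force: 24.5
```

Run:
```python
from h import *
s=sensors.sense();print(s["tool_pos"],s["wrist_force"],s["ft_torque"])
```

```text
[640.25629039 -57.14422693 128.57445009] [ 0.60842276 -3.5651257   3.90426547] [-1.09125958 -0.26703919  0.01752795]
```

send_rows --series '[{"hand": 0, "linear": [0, -0.03, 0.1], "angular": [0, 0, 0]}, {"hand": 0, "linear": [0, 0, 0], "angular": [0, 0, 0]}, {"hand": 0, "linear": [0, 0, 0], "angular": [0, 0, 0]}]'

```text
clock: 11.05
tool_pos: [640.5, -57.4, 128.0]
ee_rot: [0.38, -3.031, -0.533]
wrist_force: [0.8, -4.0, 7.2]
width: 8.9
finger_force: 25.0
```

Run:
```python
from h import *
s=sensors.sense();print(s["tool_pos"],s["wrist_force"],s["ft_torque"])
```

```text
[640.48082038 -57.44877946 128.01372158] [ 0.7917049  -3.96322704  7.24377279] [-1.15533734 -0.17638487  0.03478715]
```

send_rows --series '[{"hand": 2, "linear": [0, 0, 0], "angular": [0, 0, 0]}, {"hand": 4, "linear": [0, 0, 0], "angular": [0, 0, 0]}, {"hand": 4, "linear": [0, 0, 0], "angular": [0, 0, 0]}, {"hand": 4, "linear": [0, 0, 0], "angular": [0, 0, 0]}, {"hand": 4, "linear": [0, 0, -1], "angular": [0, 0, 0]}, {"hand": 4, "linear": [0, 0, -2], "angular": [0, 0, 0]}, {"hand": 4, "linear": [0, 0, -3], "angular": [0, 0, 0]}, {"hand": 4, "linear": [0, 0, -4], "angular": [0, 0, 0]}, {"hand": 4, "linear": [0, 0, -4], "angular": [0, 0, 0]}, {"hand": 4, "linear": [0, 0, -4], "angular": [0, 0, 0]}, {"hand": 4, "linear": [0, 0, 0], "angular": [0, 0, 0]}, {"hand": 4, "linear": [0, 0, 0], "angular": [0, 0, 0]}]'

```text
clock: 12.25
tool_pos: [655.1, -116.7, 297.4]
ee_rot: [0.379, -3.031, -0.535]
wrist_force: [-0.0, 0.2, -0.8]
width: 39.6
finger_force: 0.0
```

Run:
```python
from h import *
s=sensors.sense();R0=R.from_rotvec(s["ee_rot"]);print(s["tool_pos"],s["ee_rot"])
psi=.205;a=np.radians(35)
n=np.array([-np.sin(a)*np.cos(psi),-np.sin(a)*np.sin(psi),np.cos(a)])
u=np.array([np.cos(a)*np.cos(psi),np.cos(a)*np.sin(psi),np.sin(a)])
k=.14 # knob turn now
line=np.cos(k)*u+np.sin(k)*np.cross(n,u)
z=-n;x=-line;y=np.cross(z,x);Rk=R.from_matrix(np.column_stack([x,y,z]))
K=np.array([488.6,-39.6,86]); tcp=K-20*n; pre=K+120*n
print("Rk",Rk.as_rotvec(),"tcp",tcp,"pre",pre)
rows(s["tool_pos"],R0,pre,Rk,12)
```

```text
[ 655.12103033 -116.74299276  297.39935871] [ 0.37870787 -3.03123874 -0.53543229]
Rk [-0.43442304  2.49336541  0.02593038] tcp [499.83132621 -37.26477348  69.61695911] pre [421.21204274 -53.61135914 184.29824531]
lin [1.76 0.61 1.22] ang [ 0.033 -0.049 -0.017]
lin [1.81 0.68 1.11] ang [ 0.033 -0.049 -0.017]
lin [1.85 0.74 1.  ] ang [ 0.033 -0.049 -0.017]
lin [1.88 0.8  0.88] ang [ 0.033 -0.049 -0.017]
lin [1.91 0.86 0.76] ang [ 0.033 -0.049 -0.017]
lin [1.93 0.92 0.64] ang [ 0.033 -0.049 -0.017]
lin [1.94 0.97 0.52] ang [ 0.033 -0.049 -0.017]
lin [1.95 1.01 0.39] ang [ 0.033 -0.049 -0.017]
lin [1.94 1.06 0.26] ang [ 0.033 -0.049 -0.017]
lin [1.94 1.1  0.13] ang [ 0.033 -0.049 -0.017]
lin [ 1.92  1.13 -0.  ] ang [ 0.033 -0.049 -0.017]
lin [ 1.9   1.16 -0.13] ang [ 0.033 -0.049 -0.017]
```

send_rows --series '[{"hand": 4, "linear": [1.75, 0.6, 1.2], "angular": [0.033, -0.049, -0.017]}, {"hand": 4, "linear": [1.8, 0.7, 1.1], "angular": [0.033, -0.049, -0.017]}, {"hand": 4, "linear": [1.85, 0.75, 1.0], "angular": [0.033, -0.049, -0.017]}, {"hand": 4, "linear": [1.9, 0.8, 0.9], "angular": [0.033, -0.049, -0.017]}, {"hand": 4, "linear": [1.9, 0.85, 0.75], "angular": [0.033, -0.049, -0.017]}, {"hand": 4, "linear": [1.95, 0.9, 0.65], "angular": [0.033, -0.049, -0.017]}, {"hand": 4, "linear": [1.95, 0.95, 0.5], "angular": [0.033, -0.049, -0.017]}, {"hand": 4, "linear": [1.95, 1.0, 0.4], "angular": [0.033, -0.049, -0.017]}, {"hand": 4, "linear": [1.95, 1.05, 0.25], "angular": [0.033, -0.049, -0.017]}, {"hand": 4, "linear": [1.95, 1.1, 0.15], "angular": [0.033, -0.049, -0.017]}, {"hand": 4, "linear": [1.9, 1.15, 0], "angular": [0.033, -0.049, -0.017]}, {"hand": 4, "linear": [1.9, 1.15, -0.15], "angular": [0.033, -0.049, -0.017]}]'

```text
clock: 13.45
tool_pos: [423.6, -59.6, 185.6]
ee_rot: [-0.436, 2.508, 0.028]
wrist_force: [-0.3, -1.8, 0.8]
width: 40.0
finger_force: 0.0
```

send_rows --series '[{"hand": 4, "linear": [0, 0, 0], "angular": [0, 0, 0]}, {"hand": 4, "linear": [0, 0, 0], "angular": [0, 0, 0]}]'

```text
clock: 13.65
tool_pos: [424.7, -60.3, 186.2]
ee_rot: [-0.438, 2.509, 0.026]
wrist_force: [0.4, 0.6, 1.3]
width: 40.0
finger_force: 0.0
```

Run:
```python
from h import *
s=sensors.sense();R0=R.from_rotvec(s["ee_rot"]);print(s["tool_pos"],s["ee_rot"],s["joint_pos"])
Rk=R.from_rotvec([-0.43442304,2.49336541,0.02593038]);n=-Rk.apply([0,0,1]);K=np.array([488.6,-39.6,86])
im=capture("wrist")[:,:,::-1]; t=capture("scene")[:,:,::-1]
i=t.copy();C=cam("scene")
P=[proj(C,np.array([628,-10,154])+[57.5*np.cos(k),57.5*np.sin(k),0]) for k in np.linspace(0,6.28,40)]
for p in P:i[int(round(p[1])),int(round(p[0]))]=(0,0,255)
C=cam("wrist",s);print("knob px",proj(C,K)*380/560, "tip",proj(C,K-22*Rk.apply([1,0,0]))*380/560)
cv2.imwrite("pics/z7.png",np.hstack([cv2.resize(im,(380,285)),cv2.resize(i[145:255,210:360],(389,285),interpolation=cv2.INTER_CUBIC)]))
rows(s["tool_pos"],R0,K-20*n,Rk,8)
```

```text
[424.69970397 -60.30389668 186.15392279] [-0.43783192  2.50884583  0.02584868] [ 0.25956328 -0.16909527 -0.94130856  0.14729147 -0.20639074 -1.61980549]
knob px [195.19236087 139.32111164] tip [195.09484211 157.08378147]
lin [-0.01  0.09  1.75] ang [ 0.    -0.002  0.   ]
lin [-0.    0.09  1.75] ang [ 0.    -0.002  0.   ]
lin [0.   0.09 1.75] ang [ 0.    -0.002  0.   ]
lin [0.   0.09 1.75] ang [ 0.    -0.002  0.   ]
lin [0.01 0.09 1.75] ang [ 0.    -0.002  0.   ]
lin [0.01 0.09 1.75] ang [ 0.    -0.002  0.   ]
lin [0.01 0.09 1.75] ang [ 0.    -0.002  0.   ]
lin [0.02 0.09 1.75] ang [ 0.    -0.002  0.   ]
```

View pics/z7.png

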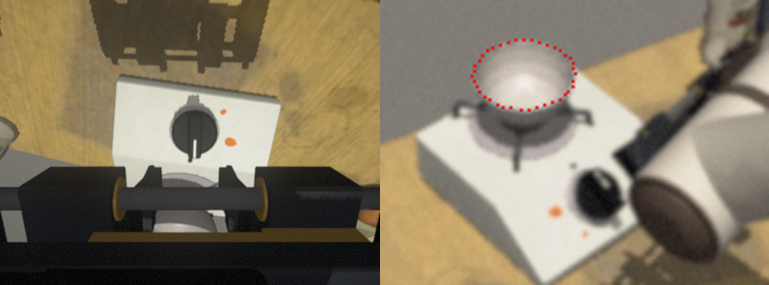

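The bowl stands on the pan support where predicted (red dots on its rim), and the knob line at (195,139)–(195,158) matches my prediction. Approaching the knob while watching the joint margins.

send_rows --series '[{"hand": 4, "linear": [0, 0.09, 1.75], "angular": [0, -0.002, 0]}, {"hand": 4, "linear": [0, 0.09, 1.75], "angular": [0, -0.002, 0]}, {"hand": 4, "linear": [0, 0.09, 1.75], "angular": [0, -0.002, 0]}, {"hand": 4, "linear": [0, 0.09, 1.75], "angular": [0, -0.002, 0]}, {"hand": 4, "linear": [0, 0, 0], "angular": [0, 0, 0]}, {"hand": 4, "linear": [0, 0, 0], "angular": [0, 0, 0]}]'

```text
clock: 14.35
tool_pos: [466.6, -60.0, 136.9]
ee_rot: [-0.445, 2.506, 0.059]
wrist_force: [0.0, -0.3, -0.6]
width: 40.0
finger_force: 0.0
```

Run:
```python
from h import *
s=sensors.sense();R0=R.from_rotvec(s["ee_rot"]);print(s["tool_pos"],s["ee_rot"],s["joint_pos"])
Rk=R.from_rotvec([-0.43442304,2.49336541,0.02593038]);n=-Rk.apply([0,0,1]);K=np.array([488.6,-39.6,86])
rows(s["tool_pos"],R0,K-20*n,Rk,4)
```

```text
[466.59225604 -60.03318664 136.90526557] [-0.44454311  2.50639992  0.05881607] [ 0.18039436  0.02999104 -0.78869558 -0.24889227 -0.16100586 -1.16644641]
lin [0.13 0.36 1.92] ang [ 0.007 -0.003 -0.001]
lin [0.13 0.37 1.92] ang [ 0.007 -0.003 -0.001]
lin [0.14 0.39 1.92] ang [ 0.007 -0.003 -0.001]
lin [0.14 0.4  1.91] ang [ 0.007 -0.003 -0.001]
```

Joint 5 hits its -0.16 limit with the tool exactly on the knob axis. I'll lean the tool about 6° up-slope and to the right, and turn it rigidly about the knob axis.

```bash
cat >> h.py <<'E'
psi=.205;al=np.radians(35)
n=np.array([-np.sin(al)*np.cos(psi),-np.sin(al)*np.sin(psi),np.cos(al)])
u=np.array([np.cos(al)*np.cos(psi),np.cos(al)*np.sin(psi),np.sin(al)]);v=np.cross(n,u)
k0=.14; ln=np.radians(6); az=np.radians(40)
line=np.cos(k0)*u+np.sin(k0)*v
t=np.cos(ln)*n+np.sin(ln)*(np.cos(az)*u-np.sin(az)*v)
zz=-t; yy=np.cross(zz,-line); yy/=np.linalg.norm(yy); xx=np.cross(yy,zz)
Rl=R.from_matrix(np.column_stack([xx,yy,zz])); K=np.array([488.6,-39.6,86.])
E
python3 - <<'E'
from h import *
s=sensors.sense();R0=R.from_rotvec(s["ee_rot"])
print("n in tool",Rl.inv().apply(n)); pre=K+35*n
rows(s["tool_pos"],R0,pre,Rl,5)
print("down 53:",Rl.inv().apply(-53*n/6)/10)
E
```

```text
n in tool [ 0.06970173  0.07789653 -0.9945219 ]
lin [0.11 0.32 0.44] ang [-0.01   0.012 -0.001]
lin [0.11 0.31 0.44] ang [-0.01   0.012 -0.001]
lin [0.1  0.31 0.45] ang [-0.01   0.012 -0.001]
lin [0.1  0.3  0.45] ang [-0.01   0.012 -0.001]
lin [0.09 0.3  0.46] ang [-0.01   0.012 -0.001]
down 53: [-0.06156986 -0.0688086   0.87849434]
```

send_rows --series '[{"hand": 4, "linear": [0.1, 0.3, 0.45], "angular": [-0.01, 0.012, 0]}, {"hand": 4, "linear": [0.1, 0.3, 0.45], "angular": [-0.01, 0.012, 0]}, {"hand": 4, "linear": [0.1, 0.3, 0.45], "angular": [-0.01, 0.012, 0]}, {"hand": 4, "linear": [0.1, 0.3, 0.45], "angular": [-0.01, 0.012, 0]}, {"hand": 4, "linear": [0.1, 0.3, 0.45], "angular": [-0.01, 0.012, 0]}, {"hand": 4, "linear": [0, 0, 0], "angular": [0, 0, 0]}, {"hand": 4, "linear": [0, 0, 0], "angular": [0, 0, 0]}]'

```text
clock: 15.05
tool_pos: [467.8, -43.8, 114.0]
ee_rot: [-0.475, 2.569, 0.11]
wrist_force: [0.1, 1.2, -0.4]
width: 39.9
finger_force: 0.0
```

Run:
```python
from h import *
s=sensors.sense();R0=R.from_rotvec(s["ee_rot"]);d=s["tool_pos"]-K
print(s["tool_pos"],s["joint_pos"],"out/up/left",d@n,d@u,d@v)
rows(s["tool_pos"],R0,K+35*n,Rl,1)
```

```text
[467.79129019 -43.84434531 114.02786126] [ 0.17534623  0.08997869 -0.72699839 -0.35232159 -0.24066718 -1.05986288] out/up/left 35.14012563211137 -1.3202154697806847 0.08049706176869798
lin [-0.13 -0.03  0.  ] ang [ 0.    -0.001 -0.003]
```

send_rows --newtons 40 --series '[{"hand": 4, "linear": [-0.13, -0.03, 0], "angular": [0, 0, -0.003]}, {"hand": 4, "linear": [-0.06, -0.07, 0.88], "angular": [0, 0, 0]}, {"hand": 4, "linear": [-0.06, -0.07, 0.88], "angular": [0, 0, 0]}, {"hand": 4, "linear": [-0.06, -0.07, 0.88], "angular": [0, 0, 0]}, {"hand": 4, "linear": [-0.06, -0.07, 0.88], "angular": [0, 0, 0]}, {"hand": 4, "linear": [-0.06, -0.07, 0.88], "angular": [0, 0, 0]}, {"hand": 4, "linear": [0, 0, 0], "angular": [0, 0, 0]}, {"hand": 4, "linear": [0, 0, 0], "angular": [0, 0, 0]}]'

```text
clock: 15.85
tool_pos: [493.6, -38.8, 78.6]
ee_rot: [-0.479, 2.568, 0.109]
wrist_force: [-0.4, -0.6, 0.6]
width: 40.2
finger_force: 0.0
```

Run:
```python
from h import *
s=sensors.sense();R0=R.from_rotvec(s["ee_rot"]);d=s["tool_pos"]-K
print(s["tool_pos"],s["joint_pos"],"out/up/left",d@n,d@u,d@v,s["wrist_force"])
rows(s["tool_pos"],R0,K-18*n,Rl,1)
```

```text
[493.59569559 -38.77439668  78.64712071] [ 0.14736225  0.20500888 -0.66222602 -0.49921729 -0.20223473 -0.88493565] out/up/left -8.924938978517513 -0.07322002212427492 -0.20864355873469032 [-0.38332525 -0.55809026  0.63326047]
lin [-0.07 -0.05  0.9 ] ang [ 0.    -0.001 -0.   ]
```

Run:
```python
from h import *
s=sensors.sense();q=s["joint_pos"]
def F(j1,j2,j3):
    p=np.pi/2+j2-j3; return np.array([np.sin(p)*np.cos(j1),np.sin(p)*np.sin(j1),np.cos(p)])
d=R.from_rotvec(s["ee_rot"]).apply([0,0,1])
f=F(*q[:3]);print("check",np.arccos(f@d),q[4]); fb=-f;print("f lean up,left (deg)",np.degrees([fb@u,fb@v]))
q0=np.array([.17534623,.08997869,-.72699839]);sl=(q[:3]-q0)/44
for dep in(18,28):
    fb=-F(*(q[:3]+sl*(dep-9)));lu,lv=np.degrees([fb@u,fb@v]);print(dep,lu,lv)
    for L,A in((6,40),(8,40),(6,50),(6,60),(8,60),(8,50),(8,70)):
        print(L,A,[round(np.radians(np.hypot(L*np.cos(np.radians(A)-k)-lu,-L*np.sin(np.radians(A)-k)-lv)),3) for k in np.linspace(0,1.3,5)])
```

```text
check 0.2022347312375075 -0.20223473123750674
f lean up,left (deg) [-5.25307682  2.13526381]
18 -4.656567685589226 2.318482842833969
6 40 [np.float64(0.194), np.float64(0.195), np.float64(0.191), np.float64(0.182), np.float64(0.169)]
8 40 [np.float64(0.229), np.float64(0.23), np.float64(0.226), np.float64(0.216), np.float64(0.2)]
6 50 [np.float64(0.191), np.float64(0.195), np.float64(0.194), np.float64(0.188), np.float64(0.177)]
6 60 [np.float64(0.187), np.float64(0.194), np.float64(0.195), np.float64(0.192), np.float64(0.183)]
8 60 [np.float64(0.221), np.float64(0.229), np.float64(0.23), np.float64(0.226), np.float64(0.217)]
8 50 [np.float64(0.226), np.float64(0.23), np.float64(0.229), np.float64(0.222), np.float64(0.209)]
8 70 [np.float64(0.215), np.float64(0.225), np.float64(0.23), np.float64(0.229), np.float64(0.222)]
28 -3.9923723494306884 2.5156098358580237
6 40 [np.float64(0.187), np.float64(0.186), np.float64(0.181), np.float64(0.171), np.float64(0.157)]
8 40 [np.float64(0.222), np.float64(0.221), np.float64(0.215), np.float64(0.204), np.float64(0.188)]
6 50 [np.float64(0.185), np.float64(0.187), np.float64(0.184), np.float64(0.177), np.float64(0.165)]
6 60 [np.float64(0.182), np.float64(0.186), np.float64(0.186), np.float64(0.182), np.float64(0.172)]
8 60 [np.float64(0.216), np.float64(0.221), np.float64(0.221), np.float64(0.216), np.float64(0.205)]
8 50 [np.float64(0.219), np.float64(0.222), np.float64(0.219), np.float64(0.211), np.float64(0.197)]
8 70 [np.float64(0.211), np.float64(0.219), np.float64(0.222), np.float64(0.219), np.float64(0.211)]
```

```bash
sed -i 's/ln=np.radians(6); az=np.radians(40)/ln=np.radians(8); az=np.radians(35)/' h.py
python3 - <<'E'
from h import *
s=sensors.sense();R0=R.from_rotvec(s["ee_rot"]); print("n in tool",Rl.inv().apply(n))
rows(s["tool_pos"],R0,K-16*n,Rl,2)
E
```

```text
n in tool [ 0.10128473  0.09544923 -0.99026807]
lin [-0.03 -0.02  0.35] ang [-0.009  0.015 -0.001]
lin [-0.04 -0.02  0.35] ang [-0.009  0.015 -0.001]
```

send_rows --newtons 30 --series '[{"hand": 3, "linear": [-0.03, -0.02, 0.1], "angular": [-0.009, 0.015, -0.001]}, {"hand": 3, "linear": [-0.03, -0.02, 0.3], "angular": [-0.009, 0.015, -0.001]}, {"hand": 3, "linear": [0, 0, 0.3], "angular": [0, 0, 0]}, {"hand": 3, "linear": [0, 0, 0], "angular": [0, 0, 0]}, {"hand": 0, "linear": [0, 0, 0], "angular": [0, 0, 0]}, {"hand": 0, "linear": [0, 0, 0], "angular": [0, 0, 0]}, {"hand": 0, "linear": [0, 0, 0], "angular": [0, 0, 0]}, {"hand": 0, "linear": [0, 0, 0], "angular": [0, 0, 0]}, {"hand": 0, "linear": [0, 0, 0], "angular": [0, 0, 0]}]'

```text
clock: 16.75
tool_pos: [498.0, -38.3, 72.9]
ee_rot: [-0.492, 2.597, 0.124]
wrist_force: [1.5, -5.4, -1.8]
width: 16.2
finger_force: 29.5
```

Run:
```python
from h import *
s=sensors.sense();R0=R.from_rotvec(s["ee_rot"]);d=s["tool_pos"]-K
print(s["joint_pos"],"out/up/left",d@n,d@u,d@v,"F n,u,v",s["wrist_force"]@np.array([n,u,v]).T,s["width"])
print("n in tool",R0.inv().apply(n),"push10",R0.inv().apply(-n))
```

```text
[ 0.14049372  0.22714973 -0.63938034 -0.48537861 -0.23778532 -0.89046612] out/up/left -16.097484040455505 0.23608954116208736 -0.6438399316075147 F n,u,v [-1.62970424 -0.7277231  -5.56375434] 16.24182644985931
n in tool [ 0.0991408   0.094676   -0.99055922] push10 [-0.0991408  -0.094676    0.99055922]
```

send_rows --series '[{"hand": 0, "linear": [-0.025, -0.02, 0.25], "angular": [0, 0, 0]}, {"hand": 0, "linear": [-0.025, -0.02, 0.25], "angular": [0, 0, 0]}, {"hand": 0, "linear": [-0.025, -0.02, 0.25], "angular": [0, 0, 0]}, {"hand": 0, "linear": [-0.02, -0.02, 0.2], "angular": [0, 0, 0]}, {"hand": 0, "linear": [0, 0, 0], "angular": [0, 0, 0]}, {"hand": 0, "linear": [0, 0, 0], "angular": [0, 0, 0]}]'

```text
clock: 17.35
tool_pos: [503.0, -37.3, 65.6]
ee_rot: [-0.493, 2.596, 0.124]
wrist_force: [-3.7, -5.7, 6.5]
width: 16.2
finger_force: 29.7
```

Run:
```python
from h import *
s=sensors.sense();R0=R.from_rotvec(s["ee_rot"]);d=s["tool_pos"]-K
print(s["joint_pos"],"out/up/left",d@n,d@u,d@v,"F n,u,v",s["wrist_force"]@np.array([n,u,v]).T,s["width"])
print("n in tool",R0.inv().apply(n)*.09)
```

```text
[ 0.13526695  0.24915858 -0.62637986 -0.51315939 -0.23120953 -0.85780378] out/up/left -25.022497255285437 0.2525228547442637 -0.6281858840165904 F n,u,v [ 8.02424693 -0.20896144 -4.80658028] 16.233687994884008
n in tool [ 0.00888515  0.008527   -0.08915349]
```

Run:
```python
from h import *
s=sensors.sense();R0=R.from_rotvec(s["ee_rot"]);p=s["tool_pos"]
a=np.linspace(0,2*np.pi,90);B=np.array([[628+r*np.cos(x),-10+r*np.sin(x),h] for x in a for r,h in((58,154),(52,136),(42,118))])
for k in(.6,.9,1.1,1.26,1.35):
    Rr=R.from_rotvec(n*k)*R0
    L=Rr.inv().apply(B-p)  # tool frame
    q=np.stack([np.maximum(abs(L[:,0])-37.5,0),np.maximum(abs(L[:,1])-95,0),np.maximum(L[:,2]+70,0)],1)
    print(k,np.linalg.norm(q,axis=1).min())
```

```text
0.6 36.05681611868374
0.9 25.190015443109274
1.1 24.692471808189104
1.26 26.566689985293042
1.35 27.90786630162928
```

send_rows --series '[{"hand": 0, "linear": [0, 0, 0], "angular": [0.009, 0.0085, -0.089]}, {"hand": 0, "linear": [0, 0, 0], "angular": [0.009, 0.0085, -0.089]}, {"hand": 0, "linear": [0, 0, 0], "angular": [0.009, 0.0085, -0.089]}, {"hand": 0, "linear": [0, 0, 0], "angular": [0.009, 0.0085, -0.089]}, {"hand": 0, "linear": [0, 0, 0], "angular": [0.009, 0.0085, -0.089]}, {"hand": 0, "linear": [0, 0, 0], "angular": [0, 0, 0]}]'

```text
clock: 17.95
tool_pos: [501.4, -38.3, 66.7]
ee_rot: [-1.059, 2.46, -0.062]
wrist_force: [-8.4, 22.3, 5.4]
width: 16.4
finger_force: 29.8
```

```bash
cat > st.py <<'E'
from h import *
s=sensors.sense();R0=R.from_rotvec(s["ee_rot"]);d=s["tool_pos"]-K
print(s["joint_pos"],"out/up/left",d@n,d@u,d@v,"F n,u,v",s["wrist_force"]@np.array([n,u,v]).T,s["width"],s["ft_torque"])
r=(R0*Rl.inv()).as_rotvec();print("turn",r@n,"other",np.linalg.norm(r-(r@n)*n),"n in tool",R0.inv().apply(n))
E
python3 st.py
```

```text
[ 0.20338301  0.24328209 -0.70179781 -0.2853073  -0.16957846 -0.69046025] out/up/left -23.134710738683932 -0.5539948914244324 -1.3308839356726312 F n,u,v [ 6.52792602  0.11432533 23.53505649] 16.379176681152558 [6.06283002 2.44993518 3.11480188]
turn 0.44751332901109275 other 0.02660832941923446 n in tool [ 0.09582804  0.12116473 -0.987996  ]
```

Joint 5 is again near its limit and side force is building, so I'll fit the arm's geometry from the recorded poses and plan the lean properly.

```bash
cat > kin.py <<'E'
from h import *
from scipy.optimize import least_squares
D=[([-1.06340574,.385532767,.00661166634],[153.758,-605.162,221.469],[.38948639,-3.11698101,-.00335983]),
([.25956328,-.16909527,-.94130856],[424.69970397,-60.30389668,186.15392279],[-.43783192,2.50884583,.02584868]),
([.18039436,.02999104,-.78869558],[466.59225604,-60.03318664,136.90526557],[-.44454311,2.50639992,.05881607]),
([.17534623,.08997869,-.72699839],[467.79129019,-43.84434531,114.02786126],[-.475,2.569,.11]),
([.14736225,.20500888,-.66222602],[493.59569559,-38.77439668,78.64712071],[-.479,2.568,.109]),
([.14049372,.22714973,-.63938034],[498.,-38.3,72.9],[-.492,2.597,.124]),
([.13526695,.24915858,-.62637986],[503,-37.3,65.6],[-.493,2.596,.124]),
([.20338301,.24328209,-.70179781],[501.4,-38.3,66.7],[-1.059,2.46,-.062])]
def wc(q,p):
    r0,L1,L2,e,off,h,_=p; f=np.pi/2+q[1]-q[2]
    x=r0+L1*np.sin(q[1])+L2*np.sin(f)+e*np.cos(f); z=h+L1*np.cos(q[1])+L2*np.cos(f)-e*np.sin(f)
    c,s=np.cos(q[0]),np.sin(q[0]); return np.array([c*x-s*off,s*x+c*off,z])
def res(p): return np.concatenate([wc(q,p)+p[6]*R.from_rotvec(r).apply([0,0,1])-t for q,t,r in D])
# small ridge toward zero keeps weakly seen offsets (r0,e) sane
reg=lambda p:np.concatenate([res(p),.02*p[[0,3]],.002*(p-[0,400,400,0,-150,250,250])])
P=least_squares(reg,[0,400,400,0,-150,250,250]).x
def ik(t,d,q0):
    return least_squares(lambda q:wc(q,P)+P[6]*d-t,q0,x_scale=.1).x
def j5(t,d,q0):
    q=ik(t,d,q0);p=np.pi/2+q[1]-q[2];f=np.array([np.sin(p)*np.cos(q[0]),np.sin(p)*np.sin(q[0]),np.cos(p)])
    return np.arccos(f@d),q,-f
E
python3 - <<'E'
from kin import *
print(np.round(P,1),np.round(np.abs(res(P)).max(),2))
q=D[-1][0]
for dep in(18,26):
  for k in np.linspace(0,1.3,6):
    print(dep,round(k,2),end=" ")
    for up,left in((4,0),(6,0),(8,0),(10,0),(12,0),(8,-4),(8,4),(4,-8)):
        t=n+np.radians(up)*u+np.radians(left)*v;t/=np.linalg.norm(t)
        a,_,fb=j5(K-dep*n,-t,q);print(round(a,3),end=" ")
    print();
    if 1:break
print(np.degrees([fb@u,fb@v]))
E
```

```text
[-114.9  498.6  604.3   94.4 -153.8  455.9  380.2] 42.87
18 0.0 0.092 0.147 0.202 0.255 0.306 0.224 0.243 0.232 
26 0.0 0.08 0.134 0.189 0.243 0.294 0.213 0.232 0.226 
[-0.78151791  4.09524443]
```

Run:
```python
import kin; from kin import *
S=least_squares(res,P);print(np.round(S.x,1));print(np.round(S.fun.reshape(-1,3),1))
```

```text
[-115.9  499.3  605.4   95.  -153.9  457.7  381.6]
[[  2.6   7.5   5. ]
 [-14.   -1.8 -42.8]
 [  8.2   5.5  -2.7]
 [ 11.9   4.3   5.9]
 [ 13.7  -4.4  16.2]
 [  8.4  -3.1  14.2]
 [  8.9  -4.9  16.2]
 [-31.2  -3.6 -11.9]]
```

```bash
cat > kin.py <<'E'
from h import *
from scipy.optimize import least_squares
D=[([-1.06340574,.385532767,.00661166634],[153.758,-605.162,221.469],[.38948639,-3.11698101,-.00335983]),
([.25956328,-.16909527,-.94130856],[424.69970397,-60.30389668,186.15392279],[-.43783192,2.50884583,.02584868]),
([.18039436,.02999104,-.78869558],[466.59225604,-60.03318664,136.90526557],[-.44454311,2.50639992,.05881607]),
([.17534623,.08997869,-.72699839],[467.79129019,-43.84434531,114.02786126],[-.475,2.569,.11]),
([.14736225,.20500888,-.66222602],[493.59569559,-38.77439668,78.64712071],[-.479,2.568,.109]),
([.14049372,.22714973,-.63938034],[498.,-38.3,72.9],[-.492,2.597,.124]),
([.13526695,.24915858,-.62637986],[503,-37.3,65.6],[-.493,2.596,.124]),
([.20338301,.24328209,-.70179781],[501.4,-38.3,66.7],[-1.059,2.46,-.062])]
def fd(q):
    p=np.pi/2+q[1]-q[2]; return np.array([np.sin(p)*np.cos(q[0]),np.sin(p)*np.sin(q[0]),np.cos(p)])
def tcp(q,d,p):
    r0,L1,L2,e,off,h,Dt,A=p; f=np.pi/2+q[1]-q[2]
    x=r0+L1*np.sin(q[1])+L2*np.sin(f)+e*np.cos(f); z=h+L1*np.cos(q[1])+L2*np.cos(f)-e*np.sin(f)
    c,s=np.cos(q[0]),np.sin(q[0]); F=fd(q);a=np.cross(F,d);a/=np.linalg.norm(a)
    return np.array([c*x-s*off,s*x+c*off,z])+Dt*d+A*a
def res(p): return np.concatenate([tcp(q,R.from_rotvec(r).apply([0,0,1]),p)-t for q,t,r in D])
i0=np.array([0,400,400,0,-150,250,250,0.])
P=least_squares(lambda p:np.concatenate([res(p),.003*(p-i0)]),i0).x
def j5(t,d,q0):
    q=least_squares(lambda q:tcp(q,d,P)-t,q0,x_scale=.1).x
    return np.arccos(fd(q)@d),q
E
python3 - <<'E'
from kin import *
print(np.round(P,1));print(np.round(res(P).reshape(-1,3),1))
q=D[-1][0]
for dep in(18,26):
    for up,left in((4,0),(6,0),(8,0),(10,0),(12,0),(8,-4),(8,4),(4,-8),(6,-6),(7.4,4)):
        t=n+np.radians(up)*u+np.radians(left)*v;t/=np.linalg.norm(t)
        a,qq=j5(K-dep*n,-t,q);print((up,left),round(a,3),np.round(qq,2),end=" ")
    print()
E
```

```text
[-9.000e-01  5.648e+02  4.230e+02  5.000e-01 -7.000e-01  1.624e+02
  3.071e+02 -1.591e+02]
[[-0.  -0.   0.1]
 [-0.1 -0.  -0.2]
 [ 0.   0.  -0. ]
 [ 0.1 -0.   0. ]
 [ 0.   0.   0. ]
 [-0.1  0.1  0. ]
 [-0.1  0.2 -0. ]
 [ 0.2 -0.2  0.1]]
(4, 0) 0.0 [ 0.2   0.25 -0.78] (6, 0) 0.0 [ 0.2   0.24 -0.83] (8, 0) 0.019 [ 0.21  0.22 -0.86] (10, 0) 0.033 [ 0.23  0.22 -0.88] (12, 0) 0.059 [ 0.25  0.23 -0.88] (8, -4) 0.223 [ 0.17  0.23 -0.66] (8, 4) 0.027 [ 0.1   0.09 -0.98] (4, -8) 0.346 [ 0.02  0.24 -0.56] (6, -6) 0.285 [ 0.1   0.24 -0.6 ] (7.4, 4) 0.025 [ 0.1   0.09 -0.98] 
(4, 0) 0.0 [ 0.2   0.27 -0.76] (6, 0) 0.0 [ 0.2   0.26 -0.8 ] (8, 0) 0.014 [ 0.21  0.25 -0.84] (10, 0) 0.031 [ 0.22  0.24 -0.87] (12, 0) 0.041 [ 0.24  0.24 -0.88] (8, -4) 0.216 [ 0.17  0.25 -0.65] (8, 4) 0.031 [ 0.1   0.11 -0.96] (4, -8) 0.341 [ 0.02  0.26 -0.55] (6, -6) 0.279 [ 0.09  0.26 -0.59] (7.4, 4) 0.03 [ 0.1   0.11 -0.96]
```

Run:
```python
from kin import *
lo=np.array([-3.14,-1.21,-1.07]);hi=np.array([3.14,2.06,1.41])
def j4(q,d):
    F=fd(q);a=np.cross(F,d);a/=np.linalg.norm(a); y=np.array([-np.sin(q[0]),np.cos(q[0]),0]) ; return np.arctan2(a@np.cross(F,y),a@y)
for q,t,r in D: print(round(j4(q,R.from_rotvec(r).apply([0,0,1])),3),end=" ")
print()
rng=np.random.default_rng(0)
for up,left in((0,0),(0,-4),(4,-4),(-4,-4),(0,-6),(0,-8),(0,6),(-6,0),(6,0)):
    t=n+np.radians(up)*u+np.radians(left)*v;t/=np.linalg.norm(t);S=[]
    for _ in range(60):
        g=lo+(hi-lo)*rng.random(3);g[0]=rng.uniform(-1.2,1.2)
        o=least_squares(lambda q:tcp(q,-t,P)-(K-26*n),g,bounds=(lo,hi),x_scale=.1)
        if np.abs(o.fun).max()<.5:
            a=np.arccos(fd(o.x)@-t); s=tuple(np.round([*o.x,j4(o.x,-t),a],2))
            if s not in S:S.append(s)
    print((up,left),[[float(x) for x in s] for s in S])
```

```text
0.0 -0.147 0.249 0.352 0.5 0.486 0.515 0.283 
(0, 0) [[0.19, 0.24, -0.71, 0.57, 0.01]]
(0, -4) [[0.03, 0.25, -0.58, 0.86, 0.22]]
(4, -4) [[0.12, 0.25, -0.62, 0.61, 0.2]]
(-4, -4) [[-0.09, 0.25, -0.56, 1.14, 0.28]]
(0, -6) [[-0.02, 0.25, -0.56, 0.92, 0.29]]
(0, -8) [[-0.06, 0.26, -0.54, 0.96, 0.35]]
(0, 6) []
(-6, 0) [[-0.1, 0.24, -0.58, 1.29, 0.21]]
(6, 0) []
```

Exact fit now (0.2 mm). Leaning the tool to the right keeps joint 5 clear. I'll turn back, let the knob out, release, and regrip with a down-right lean that swings to up-right as the knob turns.

Run:
```python
from h import *
s=sensors.sense();R0=R.from_rotvec(s["ee_rot"])
rows(s["tool_pos"],R0,np.array([503,-37.3,65.6]),R.from_rotvec([-.493,2.596,.124]),5)
```

```text
lin [-0.02 -0.    0.04] ang [-0.004 -0.009  0.089]
lin [-0.02 -0.    0.04] ang [-0.004 -0.009  0.089]
lin [-0.02  0.    0.04] ang [-0.004 -0.009  0.089]
lin [-0.02  0.    0.04] ang [-0.004 -0.009  0.089]
lin [-0.02  0.01  0.04] ang [-0.004 -0.009  0.089]
```

send_rows --series '[{"hand": 0, "linear": [-0.02, 0, 0.04], "angular": [-0.004, -0.009, 0.089]}, {"hand": 0, "linear": [-0.02, 0, 0.04], "angular": [-0.004, -0.009, 0.089]}, {"hand": 0, "linear": [-0.02, 0, 0.04], "angular": [-0.004, -0.009, 0.089]}, {"hand": 0, "linear": [-0.02, 0, 0.04], "angular": [-0.004, -0.009, 0.089]}, {"hand": 0, "linear": [-0.02, 0, 0.04], "angular": [-0.004, -0.009, 0.089]}, {"hand": 0, "linear": [0.04, 0.03, -0.45], "angular": [0, 0, 0]}, {"hand": 0, "linear": [0.04, 0.03, -0.45], "angular": [0, 0, 0]}, {"hand": 0, "linear": [0, 0, 0], "angular": [0, 0, 0]}, {"hand": 3, "linear": [0, 0, 0], "angular": [0, 0, 0]}, {"hand": 3, "linear": [0, 0, -0.3], "angular": [0, 0, 0]}, {"hand": 3.5, "linear": [0, 0, 0], "angular": [0, 0, 0]}]'

```text
clock: 19.05
tool_pos: [499.9, -42.5, 76.9]
ee_rot: [-0.49, 2.59, 0.119]
wrist_force: [-0.4, 1.4, -0.0]
width: 30.7
finger_force: 0.0
```

```bash
sed -i 's/ln=np.radians(8); az=np.radians(35)/ln=np.radians(5); az=np.radians(135)/' h.py; python3 st.py
python3 - <<'E'
from kin import *
s=sensors.sense();R0=R.from_rotvec(s["ee_rot"]); q=s["joint_pos"][:3]
print("width",s["width"],"n in tool",Rl.inv().apply(n)); rows(s["tool_pos"],R0,K-16*n,Rl,4)
for dep in(16,25):
    for k in np.linspace(0,1.3,5): print(dep,round(k,2),*[np.round(x,3) for x in j5(K-dep*n,(R.from_rotvec(n*k)*Rl).apply([0,0,1]),[0,.25,-.56])])
im=capture("wrist");cv2.imwrite("pics/w8.png",im[:,:,::-1])
E
```

```text
[ 0.13070697  0.22164301 -0.63503219 -0.48401474 -0.24147619 -0.8837016 ] out/up/left -13.48728911887978 3.373455558368857 -5.191342219529721 F n,u,v [ 0.03317139 -0.05524063  1.42577975] 30.68049478532021 [-0.34880321  0.98321788 -0.04145553]
turn 0.013129290831825405 other 0.16673827532092275 n in tool [ 0.09267372  0.09005246 -0.99161592]
width 30.68049478532021 n in tool [-0.06952905  0.05255316 -0.9961947 ]
lin [0.06 0.13 0.08] ang [ 0.009 -0.041  0.   ]
lin [0.06 0.13 0.08] ang [ 0.009 -0.041  0.   ]
lin [0.06 0.14 0.07] ang [ 0.009 -0.041  0.   ]
lin [0.07 0.14 0.07] ang [ 0.009 -0.041  0.   ]
16 0.0 0.252 [-0.051  0.223 -0.577]
16 0.32 0.264 [-0.031  0.225 -0.576]
16 0.65 0.263 [ 0.001  0.225 -0.581]
16 0.98 0.248 [ 0.042  0.224 -0.594]
16 1.3 0.219 [ 0.091  0.223 -0.618]
25 0.0 0.256 [-0.066  0.247 -0.565]
25 0.32 0.266 [-0.043  0.248 -0.563]
25 0.65 0.263 [-0.01   0.248 -0.568]
25 0.98 0.247 [ 0.032  0.247 -0.58 ]
25 1.3 0.217 [ 0.082  0.245 -0.603]
```

send_rows --series '[{"hand": 3.5, "linear": [0.06, 0.13, 0], "angular": [0.009, -0.041, 0]}, {"hand": 3.5, "linear": [0.06, 0.13, 0], "angular": [0.009, -0.041, 0]}, {"hand": 3.5, "linear": [0.06, 0.14, 0.08], "angular": [0.009, -0.041, 0]}, {"hand": 3.5, "linear": [0.07, 0.14, 0.08], "angular": [0.009, -0.041, 0]}, {"hand": 3.5, "linear": [0, 0, 0.1], "angular": [0, 0, 0]}, {"hand": 3.5, "linear": [0, 0, 0], "angular": [0, 0, 0]}]'

```text
clock: 19.7
tool_pos: [497.7, -39.3, 72.9]
ee_rot: [-0.446, 2.43, 0.106]
wrist_force: [-0.2, 0.2, 0.8]
width: 35.4
finger_force: 0.0
```

```bash
python3 st.py
cat > line.py <<'E'
from h import *
def knob(name,s=None,K=K):
    """knob turn from the white line: rectify the bar-top plane (2 px/mm), bright blob within 26 mm of the axis"""
    s=s or sensors.sense(); im=capture(name); C=cam(name,s)
    g=np.array([proj(C,K+a*u+b*v) for a,b in((-40,-40),(-40,40),(40,40),(40,-40))],np.float32)
    H=cv2.getPerspectiveTransform(g,np.float32([[160,160],[0,160],[0,0],[160,0]]))  # image up = u, left = v
    w=cv2.warpPerspective(im,H,(161,161),flags=cv2.INTER_CUBIC); b=w.min(2).astype(float)
    yy,xx=np.mgrid[:161,:161]; rr=np.hypot(xx-80,yy-80)/2
    m=((b>110)&(rr<24)).astype(np.uint8); N,l,st,c=cv2.connectedComponentsWithStats(m)
    return [(int(st[i,4]),round((80-c[i][1])/2,1),round((80-c[i][0])/2,1),round(float(np.arctan2(80-c[i][0],80-c[i][1])),2)) for i in range(1,N) if st[i,4]>15],w
E
python3 - <<'E'
from line import *
for nm in("wrist","scene","top"):
    r,w=knob(nm);print(nm,r)
E
```

```text
[-0.05406821  0.22377861 -0.57581925 -1.05053207 -0.25501097 -0.19130285] out/up/left -15.876799143500598 -0.2100734691288535 -1.5635842146380483 F n,u,v [0.76045367 0.32060385 0.21731467] 35.413431809014845 [-4.39392915e-01  1.26232291e+00 -1.03145902e-03]
turn 1.6817562086223877e-05 other 0.0010043864406073977 n in tool [-0.06858357  0.05288869 -0.99624248]
wrist [(760, np.float64(17.9), np.float64(1.8), 0.1)]
scene []
top [(7209, np.float64(0.0), np.float64(0.0), 0.0)]
```

send_rows --series '[{"hand": 3.5, "linear": [0, 0.15, 0], "angular": [0, 0, 0]}, {"hand": 0, "linear": [0, 0, 0], "angular": [0, 0, 0]}, {"hand": 0, "linear": [0, 0, 0], "angular": [0, 0, 0]}, {"hand": 0, "linear": [0, 0, 0], "angular": [0, 0, 0]}, {"hand": 0, "linear": [0, 0, 0], "angular": [0, 0, 0]}, {"hand": 0, "linear": [0, 0, 0], "angular": [0, 0, 0]}, {"hand": 0, "linear": [0.017, -0.013, 0.25], "angular": [0, 0, 0]}, {"hand": 0, "linear": [0.017, -0.013, 0.25], "angular": [0, 0, 0]}, {"hand": 0, "linear": [0.017, -0.013, 0.25], "angular": [0, 0, 0]}, {"hand": 0, "linear": [0.015, -0.01, 0.2], "angular": [0, 0, 0]}, {"hand": 0, "linear": [0, 0, 0], "angular": [0, 0, 0]}, {"hand": 0, "linear": [0, 0, 0], "angular": [0, 0, 0]}]'

```text
clock: 21.05
tool_pos: [502.8, -37.6, 65.8]
ee_rot: [-0.446, 2.427, 0.101]
wrist_force: [-4.0, -4.8, 5.7]
width: 15.7
finger_force: 29.8
```

```bash
python3 st.py
```

```text
[-0.06669659  0.24571013 -0.56448571 -1.09955349 -0.25375675 -0.12962634] out/up/left -24.74252097493926 0.19393099838589833 -0.9362998119477322 F n,u,v [ 7.47468883 -0.7889642  -3.90838785] 15.744216421954098 [-1.47705059  1.0454117  -0.86045187]
turn 0.0016749301982936734 other 0.00365380868859738 n in tool [-0.07085628  0.04914987 -0.9962749 ]
```

send_rows --series '[{"hand": 0, "linear": [0, 0, 0], "angular": [-0.0064, 0.0045, -0.09]}, {"hand": 0, "linear": [0, 0, 0], "angular": [-0.0064, 0.0045, -0.09]}, {"hand": 0, "linear": [0, 0, 0], "angular": [-0.0064, 0.0045, -0.09]}, {"hand": 0, "linear": [0, 0, 0], "angular": [-0.0064, 0.0045, -0.09]}, {"hand": 0, "linear": [0, 0, 0], "angular": [-0.0064, 0.0045, -0.09]}, {"hand": 0, "linear": [0, 0, 0], "angular": [0, 0, 0]}]'

```text
clock: 21.65
tool_pos: [502.1, -36.5, 65.6]
ee_rot: [-1.001, 2.288, -0.058]
wrist_force: [-5.1, -4.6, 6.1]
width: 15.8
finger_force: 29.8
```

```bash
python3 st.py
```

```text
[-0.03419362  0.24710511 -0.56391773 -0.99267722 -0.26801122  0.19359931] out/up/left -24.675757807260943 -0.3832164444632262 0.2456590966774983 F n,u,v [ 8.41055339 -1.40480018 -3.46997773] 15.843418944631232 [-1.16376661  1.25709846 -0.53574805]
turn 0.45548981065514615 other 0.0018167681597060497 n in tool [-0.07124392  0.05201038 -0.99610201]
```

send_rows --series '[{"hand": 0, "linear": [0, 0, 0], "angular": [-0.0064, 0.0045, -0.09]}, {"hand": 0, "linear": [0, 0, 0], "angular": [-0.0064, 0.0045, -0.09]}, {"hand": 0, "linear": [0, 0, 0], "angular": [-0.0064, 0.0045, -0.09]}, {"hand": 0, "linear": [0, 0, 0], "angular": [-0.0064, 0.0045, -0.09]}, {"hand": 0, "linear": [0, 0, 0], "angular": [-0.0064, 0.0045, -0.09]}, {"hand": 0, "linear": [0, 0, 0], "angular": [-0.0064, 0.0045, -0.09]}, {"hand": 0, "linear": [0, 0, 0], "angular": [-0.0064, 0.0045, -0.09]}, {"hand": 0, "linear": [0, 0, 0], "angular": [-0.0064, 0.0045, -0.09]}, {"hand": 0, "linear": [0, 0, 0], "angular": [-0.0064, 0.0045, -0.09]}, {"hand": 0, "linear": [0, 0, 0], "angular": [0, 0, 0]}]'

```text
clock: 22.65
tool_pos: [500.2, -35.8, 64.4]
ee_rot: [-1.903, 1.781, -0.342]
wrist_force: [-5.8, -3.9, 5.0]
width: 16.0
finger_force: 29.8
```

```bash
python3 st.py
python3 - <<'E'
from line import *
for nm in("wrist","scene"):
    r,w=knob(nm,K=K-9*n);print(nm,r)
E
```

```text
[ 0.07010442  0.24528198 -0.59881241 -0.73997105 -0.23075876  0.67882047] out/up/left -24.629364700291926 -2.480637947238577 1.3643609535632044 F n,u,v [ 7.80341192 -2.43867606 -2.64792019] 15.9564471528611 [-1.18513621  1.83116076 -0.27350451]
turn 1.2680768811371488 other 0.006293312240259095 n in tool [-0.07478672  0.05513404 -0.99567424]
wrist [(52, np.float64(8.9), np.float64(19.0), 1.13), (59, np.float64(0.0), np.float64(20.5), 1.57)]
scene []
```

send_rows --series '[{"hand": 0, "linear": [-0.02, 0.015, -0.3], "angular": [0, 0, 0]}, {"hand": 0, "linear": [-0.02, 0.015, -0.3], "angular": [0, 0, 0]}, {"hand": 0, "linear": [-0.02, 0.015, -0.28], "angular": [0, 0, 0]}, {"hand": 0, "linear": [0, 0, 0], "angular": [0, 0, 0]}, {"hand": 0, "linear": [0, 0, 0], "angular": [0, 0, 0]}]'

```text
clock: 23.25
tool_pos: [495.5, -36.8, 71.2]
ee_rot: [-1.901, 1.783, -0.341]
wrist_force: [-4.8, -3.4, 1.1]
width: 15.9
finger_force: 29.7
```

```bash
python3 st.py
```

```text
[ 0.07837019  0.22452432 -0.61206057 -0.70738834 -0.23297158  0.63658622] out/up/left -16.33107886872124 -2.4316934674989144 1.3311203456202159 F n,u,v [ 4.04229239 -3.79293549 -2.38643985] 15.864801783424147 [-1.37293754  2.18902739 -0.3859338 ]
turn 1.2656566765154973 other 0.006468536809664677 n in tool [-0.07476434  0.05552732 -0.99565406]
```

send_rows --series '[{"hand": 2.5, "linear": [0, 0, 0], "angular": [0, 0, 0]}, {"hand": 3.5, "linear": [0, 0, 0], "angular": [0, 0, 0]}, {"hand": 3.5, "linear": [0, 0, 0], "angular": [0, 0, 0]}, {"hand": 3.5, "linear": [-0.07, 0.05, -1], "angular": [0, 0, 0]}, {"hand": 3.5, "linear": [-0.14, 0.1, -2], "angular": [0, 0, 0]}, {"hand": 3.5, "linear": [-0.14, 0.1, -2], "angular": [0, 0, 0]}, {"hand": 3.5, "linear": [-0.2, 0.15, -3], "angular": [0, 0, 0]}, {"hand": 3.5, "linear": [-0.2, 0.15, -3], "angular": [0, 0, 0]}, {"hand": 3.5, "linear": [0, 0, 0], "angular": [0, 0, 0]}, {"hand": 3.5, "linear": [0, 0, 0], "angular": [0, 0, 0]}]'

```text
clock: 24.25
tool_pos: [436.1, -49.8, 163.8]
ee_rot: [-1.898, 1.779, -0.346]
wrist_force: [0.7, -0.3, 0.1]
width: 35.0
finger_force: 0.0
```

```bash
python3 st.py
python3 - <<'E'
from line import *
for nm in("wrist","scene","top"):
    r,w=knob(nm);print(nm,r);cv2.imwrite(f"pics/k_{nm}.png",w[:,:,::-1])
    if nm=="wrist":
        g=w.min(2);print(g[40:120:5,0:100:5])
E
```

```text
[ 0.15988306 -0.06898337 -0.74545199 -0.32609341 -0.34000227  0.18202203] out/up/left 94.40397575315927 0.8208248908610543 0.6550067745688928 F n,u,v [-0.23677209  0.58714527 -0.39941621] 34.962232395653196 [-3.01986010e-01  1.17299529e+00 -6.83299681e-04]
turn 1.2661736670751298 other 0.007169686096605834 n in tool [-0.07537223  0.04928451 -0.99593678]
wrist [(597, np.float64(16.2), np.float64(11.7), 0.62), (356, np.float64(-1.2), np.float64(12.8), 1.66), (185, np.float64(-12.7), np.float64(18.0), 2.19)]
[[227 226 225 228 228 228 227 226 225 225 226 228 229 231 189  75  62  67
   73  70]
 [225 227 227 227 228 228 226 226 227 227 226 229 233 141  64  65  68  71
   69  70]
 [225 225 224 226 227 228 228 225 228 230 227 230  92  60  64  64  70  67
   64  69]
 [226 225 226 227 227 226 226 227 227 227 231 136  64  67  69  68  66  65
   66  67]
 [225 227 232 227 231 230 226 226 225 227 187  59  69  70  67  66  71  63
   66  64]
 [229 218  92  65  61  92 229 172 106 137  68  62  70  67  66  67  62  64
   67  69]
 [208  57  63  61  64  61 143  65  67  71  61  62  65  61  60  57  57  60
   63
[... 282 characters left out ...]
 226 150  57  64  64  59  60  62  59  77  80  61  62
   56  55]
 [225 228 227 227 227 225 232 166 121  61  61  55  60  59  58  59  53  58
   55  51]
 [228 226 227 226 226 223 226 226 228 159  55  56  56  54  55  56  54  54
   52  53]
 [228 227 225 223 225 224 228 225 228 219  48  54  56  54  53  53  54  52
   46  49]
 [228 226 224 224 225 227 228 227 229 231  78  55  57  53  55  51  50  50
   49  50]
 [227 225 224 223 225 227 228 229 227 229 213  52  58  61  56  48  56  55
   49  48]]
scene [(1267, np.float64(11.7), np.float64(-12.8), -0.83), (320, np.float64(-1.7), np.float64(14.2), 1.69)]
top [(278, np.float64(0.1), np.float64(13.4), 1.56), (433, np.float64(-15.2), np.float64(14.2), 2.39)]
```

Run:
```python
import cv2,numpy as np
from workcell import capture
for nm in("wrist","scene","top"):
    b=cv2.imread(f"pics/k_{nm}.png").min(2); m=((b>110)).astype(np.uint8); yy,xx=np.mgrid[:161,:161]; m[np.hypot(xx-80,yy-80)>48]=0
    N,l,s,c=cv2.connectedComponentsWithStats(m)
    for i in range(1,N):
        if abs(c[i][1]-82)<8 and s[i,4]>100:
            p=np.argwhere(l==i).astype(np.float32)[:,::-1]; vx,vy,_,_=cv2.fitLine(p,cv2.DIST_L2,0,.01,.01).ravel()
            if vx>0:vx,vy=-vx,-vy
            print(nm,"angle",np.arctan2(-vx,-vy))
t=capture("scene")[:,:,::-1]; cv2.imwrite("pics/s9.png",t)
z=cv2.imread("pics/z7.png")[:,380:]; c=cv2.resize(np.ascontiguousarray(t[145:255,210:360]),(389,285),interpolation=cv2.INTER_CUBIC)
T=z[25:150,75:215]; r=cv2.matchTemplate(c[0:190,45:245],T,cv2.TM_CCOEFF_NORMED); print(cv2.minMaxLoc(r),"expect (30,25)")
# other objects: compare with the first scene picture
a=cv2.imread("pics/scene0.png");d=cv2.absdiff(a,np.ascontiguousarray(t)).max(2)
for nm,(x,y,w,h) in dict(upturned=(100,270,45,42),onion=(138,240,32,32),glass=(155,200,30,40),yoghurt=(365,150,40,60)).items(): print(nm,(d[y:y+h,x:x+w]>50).mean())
a=cv2.imread("pics/top0.png");t2=np.ascontiguousarray(capture("top")[:,:,::-1]);d=cv2.absdiff(a,t2).max(2)
for nm,(x,y,w,h) in dict(onion=(157,193,28,28),glass=(178,165,30,28),yoghurt=(357,228,30,28),chilli=(383,188,28,28)).items(): print(nm,(d[y:y+h,x:x+w]>50).mean())
```

```text
wrist angle 1.405298
scene angle 1.4030433
top angle 1.3151282
(-0.3914816081523895, 0.7833551168441772, (7, 65), (26, 25)) expect (30,25)
upturned 0.0
onion 0.0
glass 0.0
yoghurt 0.5158333333333334
onion 0.0
glass 0.0
yoghurt 0.0
chilli 0.0
```

Run:
```python
from h import *
C=cam("top");t=np.ascontiguousarray(capture("top")); pr=proj(C,[628,-10,154]);print(pr)
x0,y0=int(pr[0])-40,int(pr[1])-40
c=cv2.resize(t[y0:y0+80,x0:x0+80],None,fx=6,fy=6,interpolation=cv2.INTER_CUBIC);g=cv2.GaussianBlur(cv2.cvtColor(c,cv2.COLOR_RGB2GRAY),(9,9),0)
h=cv2.HoughCircles(g,cv2.HOUGH_GRADIENT,1.5,30,param1=80,param2=30,minRadius=95,maxRadius=125)
if h is not None:
    for a in h[0][:4]: p=(x0+(a[0]+.5)/6-.5,y0+(a[1]+.5)/6-.5);print(p,a[2]/6,plane(C,p,154))
# same camera, arm-tip crossing in the first picture gave ring centre (277.3,189.7)
print("ring by top at 100:",plane(C,(277.3,189.7),100))
```

```text
[275.21518792 185.42921138]
(np.float32(277.70834), np.float32(185.95833)) 17.658333 [626.11455568 -18.04569895 154.        ]
ring by top at 100: [627.73273211 -16.44552583 100.        ]
```

```bash
python3 -c "
from workcell import bot
print(bot.close_job())"
```

```text
the job is handed in; nothing more can be done
None
```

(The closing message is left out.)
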